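Set up a shaft on V-blocks for a run-out check

ROBOT

A 6-joint arm with a two-finger parallel gripper is mounted at the origin on the work surface. World frame = base frame: x ahead of the robot, y to its left, z up, the work surface at z = 0. Lengths are in m, angles in rad, forces in N, time in s.
With the tool pointing down it reaches from about 0.35 to 0.975 m from the base axis. Payload 4.9 kg.
Tool frame: the origin (TCP) lies midway between the tips of the shut fingers; the grasp point (between the pads) lies manip.tcp_to_grasp behind it (manip.tcp_to_grasp is the distance from the TCP to the grasp point, in m); z points along the fingers, y is the line along which they close (so a half turn about z gives the same grasp; the last joint's range is limited). The gripper opens to 85 mm and grips with 20 to 120 N. Pads are 22 mm wide; open, the fingers measure 114 mm over their backs; the gripper's body (76 mm by 85 mm) begins 54 mm behind the grasp point. The pads swing forward as they close: fully open they stand 13 mm farther back than shut.
Start: joints at [-1.457, 0.053, 1.613, -0, 1.476, -0.119], TCP at [0.144, -0.608, 0.231] pointing down, gripper open.
Joint ranges: [-3.01, 3.01], [-1.01, 2.22], [0.06, 2.58], [-1.02, 4.17], [0.09, 2.62], [-3.14, 3.14]. Speed limits (rad/s): [2.57, 2.57, 3.14, 3.14, 3.14, 3.14].

INTERFACE

Orientations are given as a unit quaternion [w, x, y, z].
In Python, from plant import manip, grab_frame, calibration, job_done gives the robot as it stands.
- The arm moves only by the tool send_rows, never from a script. Its argument "rows" is a list of rows, each an object of numbers: "x", "y", "z": the shift along the tool's x, y, z normalised to -1 to 1, where 1 is 15 cm; "wx", "wy", "wz": the turn, a rotation vector about the tool's x, y, z normalised to -1 to 1, where 1 is pi/4 rad; "hand": the opening, from -1 (shut) to 1 (fully open). In form: [{"x": .., "y": .., "z": .., "wx": .., "wy": .., "wz": .., "hand": ..}, ...]. A call has exactly 10 rows; each row shifts and turns the commanded pose from where the row before left it, along the tool's axes as they then stand; what a row does not reach is not made up. A row lasts 1/12 s, in which the tool goes at most 41.7 mm and 7.16 degrees, less where a joint would pass 70% of its speed; a pose out of reach is approached as far as the arm can. A call with a number of a shift or a turn outside -1 to 1 is refused whole. A call with a gripper value outside its range is refused whole. The fingers move at their own pace and stop on an object; the grip force is fixed at half the most. Time passes only in rows, so rows that do not move let the fingers close, or fill a call up. It gives the time, the measured TCP pose, the force, the opening and the grip force at its end, in the units of the state.
- manip.state(): the state, without advancing time (a new reading comes with each control period).
- grab_frame(name): name is "side" or "top"; returns the picture (384x512x3 uint8, blue, green, red); there is no depth.
- calibration(name): a dict with "camera_matrix" (3x3 intrinsics, pixels), "R" (3x3) and "t" (3): a world point X has camera coordinates R X + t. Camera axes: x right, y down, z forward; pixel columns grow to the right and rows downward; lengths in m; the calibration is good to about 2 mm. A picture is of the moment at which its call begins. calibration takes no time and is no camera call.
- job_done(): hands the job in; it is judged then, once.
The state is a dict: "time": time; "joint_pos": joint angles; "joint_vel": joint speeds; "joint_efforts": joint torques, N m; "tool_pos": TCP position; "tool_rot": TCP orientation; "contact_force": force on the tool from outside, world axes, zero at the start; "ft_torque": the same for the moment, N m; "gripper_width": opening from 0.0 (shut) to 1.0 (fully open); "grasp_force": force on a finger pad.
Only numpy, scipy, OpenCV 4.12 (cv2) and the standard library are available. Lean on these libraries where they do the work, as an engineer would, in place of code of your own. Each camera call takes 0.05 s, during which the arm holds its last target. There are 200 camera calls.

TASK

Set up the shaft for checking on the dark steel set-up plate: stand the wide V-block squarely on the bright end pad next to the rectangular end stop, the narrow V-block squarely on the bright end pad next to the round post, both with their grooves along the plate, and the small screw jack on the middle pad between them. Only when all three stand centred on their pads, take the shaft from its wooden rest and lay it last in both grooves, with its flanged end towards the end stop and its middle over the jack. Let go of everything, and do not shift the dial indicator stand or the oil bottle.

Things in the scene. Friction and masses are not known exactly. Their poses are not given: they have to be found in the camera images.
- plate: Fixed dark steel set-up plate on the bench, 90 mm (its x) by 370 mm (its y) by 12 mm thick; origin at the centre of its underside, z up, so its top is at z = 12 mm. It lies roughly across in front of the robot. On its top, flush, are three bright metal pads in a row along its y: two end pads, 64 by 62 mm, centred at y = +70 and y = -70 mm, and a small middle pad, 40 by 40 mm, at y = 0.
- stop: End stop: fixed upright rectangular steel block on one end of the plate, 60 mm (along plate x) by 20 mm (along plate y), 55 mm tall; origin at the centre of its underside, on the plate's top. It stands on the plate's long centre line at y = +160 or y = -160 mm of the plate (either end), 90 mm from the centre of the pad next to it.
- post: Fixed upright round steel post, 30 mm diameter, 55 mm tall, on the other end of the plate from the end stop, 160 mm from the plate's centre; origin at the centre of its underside, on the plate's top.
- wide_block: Wide V-block, loose, bright aluminium, 0.25 to 0.5 kg: 56 mm along its groove (its x), 56 mm across (its y), 50 mm tall, flat upright sides; origin at the centre of its underside, z up. The open 90 degree V groove in the top runs along its x, 40 mm wide, its bottom 30 mm above the underside; a 24 mm shaft lies in it with its axis 47 mm above the underside. Same either way round.
- narrow_block: Narrow V-block, loose, as the wide one (56 mm across its y, 50 mm tall, same groove along its x and same groove height) but only 32 mm along its groove (its x), 0.15 to 0.3 kg; origin at the centre of its underside, z up. Same either way round.
- jack: Small screw jack, loose, dark steel, round, about 0.12 kg: base 36 mm diameter and 19 mm tall, tapering to a 16 mm head; 30 mm tall in all, so it clears the shaft by 5 mm. Origin at the centre of its underside, z up.
- shaft: Steel shaft, loose, 24 mm diameter, 250 mm long, about 0.4 kg, lying level in its wooden rest; origin on its axis at mid-length (it balances within 10 mm of there), its x axis along it towards the flanged end. The flange is a disc 44 mm in diameter at x = +113 to +125 mm. Its axis is 45 mm above the bench in the rest, and 59 mm above the bench when seated in the V-blocks on the plate.
- rest: Fixed wooden rest that holds the shaft at the start: base 150 mm (x) by 50 mm (y) by 12 mm tall with two V-notched saddles, 20 mm long, at x = +62 and -62 mm, about 50 mm tall at their tips; between the saddles, under the shaft, it is open down to the 12 mm base. Origin at the centre of its underside, its x along the shaft.
- indicator: Bystander, to be left alone: dial indicator stand near the left end of the plate, loose, grey 50 by 50 by 40 mm base with a thin column 170 mm tall overall and a round dial on an arm that reaches 82 mm to its +x at 150 mm height; origin at the centre of its underside.
- oil: Bystander, to be left alone: white plastic oil bottle, loose, 60 mm diameter, 150 mm tall; origin at the centre of its underside.
Things that resemble listed ones, but are neither listed nor needed, are in the scene too. What is shaped like the wide_block but orange or yellow is not meant.

How it is judged:
On the way:
1. both V-blocks and the jack stand released on their pads, while the shaft is still in its rest (x of wide_block in the frame of plate between -0.012 and 0.012 m and horizontal distance between wide_block and stop between 0.078 and 0.102 m and horizontal distance between each of wide_block, narrow_block and plate below 0.085 m and angle between the x axis of each of wide_block, narrow_block and the y axis of plate, either way round below 0.15 rad and z of wide_block in the frame of plate between 0.008 and 0.016 m and angle between each of wide_block, narrow_block, jack's own z axis and vertical below 0.08 rad and linear speed of each of wide_block, narrow_block, jack below 0.02 m/s and angular speed of each of wide_block, narrow_block, jack below 0.2 rad/s and contact force between each of wide_block, narrow_block, jack and the fingers below 0.05 N and x of narrow_block in the frame of plate between -0.012 and 0.012 m and horizontal distance between narrow_block and post between 0.078 and 0.102 m and z of narrow_block in the frame of plate between 0.008 and 0.016 m and horizontal distance between jack and plate below 0.012 m and z of jack in the frame of plate between 0.008 and 0.016 m and distance of shaft from where it was at the start of the episode below 0.03 m), for 0.2 s.
At the end, for the whole second after the job is handed in: V-blocks upright on their pads (wide by the stop, narrow by the post) and jack upright on the middle pad, each within 12 mm, grooves along the plate within 8 deg; shaft seated in both grooves, level within 2 deg, its middle within 15 mm of the plate's, flange to the stop; all released, at rest (x of wide_block in the frame of plate between -0.012 and 0.012 m and horizontal distance between wide_block and stop between 0.078 and 0.102 m and horizontal distance between each of wide_block, narrow_block and plate below 0.085 m and angle between the x axis of each of wide_block, narrow_block and the y axis of plate, either way round below 0.15 rad and z of wide_block in the frame of plate between 0.008 and 0.016 m and angle between each of wide_block, narrow_block, jack's own z axis and vertical below 0.08 rad and linear speed of each of wide_block, narrow_block, jack, shaft below 0.02 m/s and angular speed of each of wide_block, narrow_block, jack, shaft below 0.2 rad/s and contact force between each of wide_block, narrow_block, jack, shaft and the fingers below 0.05 N and x of narrow_block in the frame of plate between -0.012 and 0.012 m and horizontal distance between narrow_block and post between 0.078 and 0.102 m and z of narrow_block in the frame of plate between 0.008 and 0.016 m and horizontal distance between jack and plate below 0.012 m and z of jack in the frame of plate between 0.008 and 0.016 m and z of shaft in the frame of plate between 0.054 and 0.064 m and horizontal distance between shaft and plate below 0.015 m and angle between the x axis of shaft and the y axis of plate, either way round below 0.12 rad and angle between shaft's own x axis and vertical between 1.531 and 1.611 rad and x of stop in the frame of shaft above 0.1 m and contact force between shaft and wide_block above 0.3 N and contact force between shaft and narrow_block above 0.3 N); the robot touches nothing.
It fails at once if the dial indicator stand or the oil bottle was shifted by more than 20 mm (distance of any of indicator, oil from where it was at the start of the episode above 0.02 m).
It also fails if it takes over 96 s, if anything falls off the work surface, if the arm or the gripper's body presses on something with over 40 N, if the wrist force passes 120 N, or if a joint passes its speed limit or range.

## Working session

There is one attempt and no reset: what is moved stays moved. The work goes in short steps, Python scripts to look and compute and a tool call to move; the robot and the scene stay as the last step left them, time stands still between calls to the robot, and variables do not carry over. Pictures are saved under pics/ and viewed, at most 14 in all, crops included, and the job is handed in when it is done.

Besides the shell and the picture viewer there is one more tool, called after "Request:" as name(argument=value, ...), one argument or row to a line, values as JSON. send_rows: Moves the arm, as the interface text tells. Scaled input: -1 to 1 covers 15 cm each way for a shift and pi/4 rad each way for a turn. Its arguments: {"type":"object","properties":{"rows":{"type":"array","items":{"type":"object","properties":{"x":{"type":"number","minimum":-1,"maximum":1},"y":{"type":"number","minimum":-1,"maximum":1},"z":{"type":"number","minimum":-1,"maximum":1},"wx":{"type":"number","minimum":-1,"maximum":1},"wy":{"type":"number","minimum":-1,"maximum":1},"wz":{"type":"number","minimum":-1,"maximum":1},"hand":{"type":"number"}}}}},"required":["rows"]}

```bash
mkdir -p pics; ls; python3 - <<'E'
from plant import manip, grab_frame, calibration
import cv2
for n in("side","top"):
    cv2.imwrite(f"pics/{n}0.png",grab_frame(n)); c=calibration(n); print(n,c)
print(manip.state(), manip.tcp_to_grasp)
E
```

```text
pics
side {'camera_matrix': array([[384.87458097,   0.        , 260.78237621],
       [  0.        , 384.87458097, 193.98546529],
       [  0.        ,   0.        ,   1.        ]]), 'R': array([[-0.87895738, -0.47649845, -0.01957427],
       [-0.33457131,  0.64536556, -0.68670615],
       [ 0.33984697, -0.59703645, -0.72667153]]), 't': array([0.53544308, 0.20973316, 0.96866444])}
top {'camera_matrix': array([[488.97509408,   0.        , 255.25691727],
       [  0.        , 488.97509408, 192.23882289],
       [  0.        ,   0.        ,   1.        ]]), 'R': array([[ 0.00178709, -0.99975373,  0.02211962],
       [-0.98535016, -0.00553264, -0.17045365],
       [ 0.17053405, -0.02149096, -0.98511739]]), 't': array([0.03546873, 0.57971636, 1.3615502 ])}
{'time': 0.1, 'joint_pos': array([-1.45701204e+00,  5.33134727e-02,  1.61416297e+00,  4.35473947e-05,
        1.47605789e+00, -1.19055406e-01]), 'joint_vel': array([ 0.00022414, -0.0024395 , -0.00118788,  0.00060205, -0.00017799,
       -0.00055507]), 'joint_efforts': array([ 1.20213004e-03, -3.94906783e+01, -3.71360421e+01, -8.82048653e-05,
        3.94303279e-03,  3.35030297e-07]), 'tool_pos': array([ 0.14412561, -0.60755824,  0.23016821]), 'tool_rot': array([-9.70778280e-04,  9.93230634e-01,  1.16154921e-01,  2.42326705e-05]), 'contact_force': array([-0.77240075,  0.48886289, -0.04280184]), 'ft_torque': array([ 0.02259762, -0.03756234,  0.05000021]), 'grasp_force': 0.0, 'gripper_width': 0.9986185078151144} 0.0187
```

View pics/top0.png

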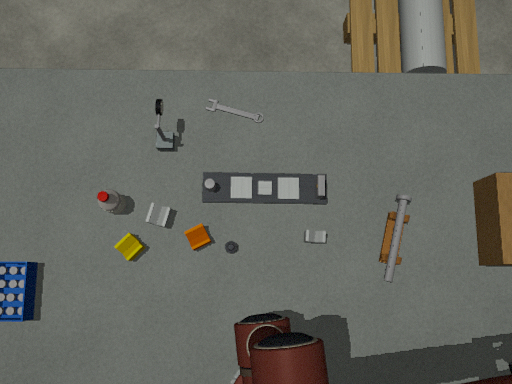

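View pics/side0.png

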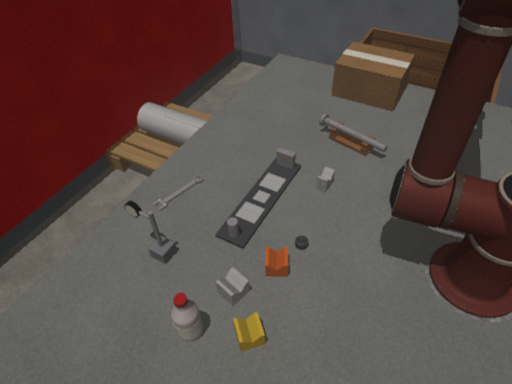

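The top view shows the stop at (321,187), the post at (210,185), and three pads between them. 

Candidates for each item:
- **Wide block:** aluminium at (158,214), yellow at (129,247) or orange at (198,237). I choose the aluminium one.
- **Narrow block:** (316,237).
- **Jack:** dark disc at (232,247).
- **Shaft:** (397,237), with its flange at (403,198). The large grey roll at (423,35) is not meant.

```bash
cat > h.py <<'E'
import numpy as np, cv2
from plant import manip, grab_frame, calibration
C={n:calibration(n) for n in("side","top")}
def ray(n,u,v):
    c=C[n]; d=c["R"].T@np.linalg.inv(c["camera_matrix"])@np.array([u,v,1.]); return -c["R"].T@c["t"], d
def onz(n,u,v,z):
    o,d=ray(n,u,v); return o+d*(z-o[2])/d[2]
def proj(n,X):
    c=C[n]; p=c["camera_matrix"]@(c["R"]@np.asarray(X,float)+c["t"]); return p[:2]/p[2]
def tri(a,b):
    o1,d1=ray("top",*a); o2,d2=ray("side",*b)
    s=np.linalg.lstsq(np.c_[d1,-d2],o2-o1,rcond=None)[0]
    return (o1+s[0]*d1+o2+s[1]*d2)/2
def big(img,x0,y0,x1,y1,k): return cv2.resize(img[y0:y1,x0:x1],None,fx=k,fy=k,interpolation=cv2.INTER_CUBIC)
E
python3 - <<'E'
from h import *
t=cv2.imread("pics/top0.png"); s=cv2.imread("pics/side0.png")
a=[big(t,140,195,180,235,6),big(t,295,220,335,260,6),big(t,215,227,255,267,6)]
b=[big(s,212,262,252,302,6),big(s,305,160,345,200,6),big(s,282,222,322,262,6)]
cv2.imwrite("pics/c1.png",np.vstack([np.hstack(a),np.hstack(b)]))
a=big(t,195,160,335,215,5); cv2.imwrite("pics/c2.png",a)
b=big(s,210,140,310,250,5); c=big(s,305,100,395,160,5)
cv2.imwrite("pics/c3.png",big(s,212,100,392,250,4))
E
```

```text
(no output)
```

View pics/c1.png

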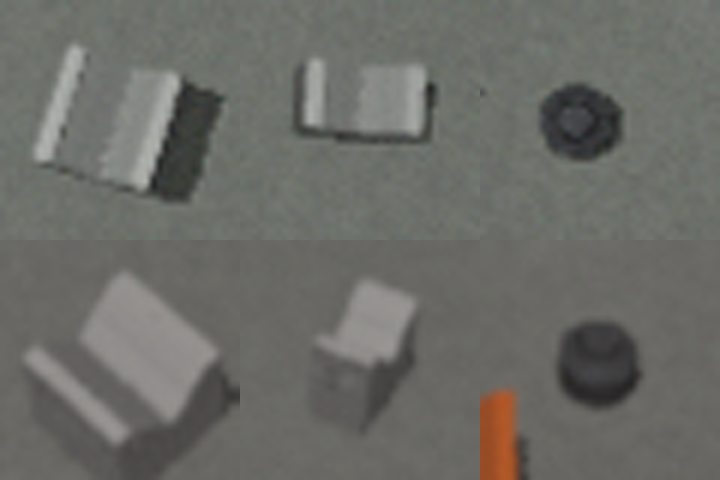

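View pics/c2.png

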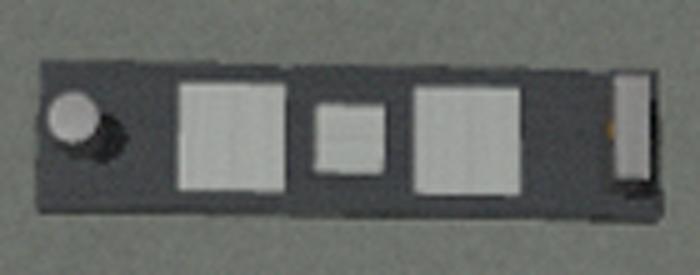

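View pics/c3.png

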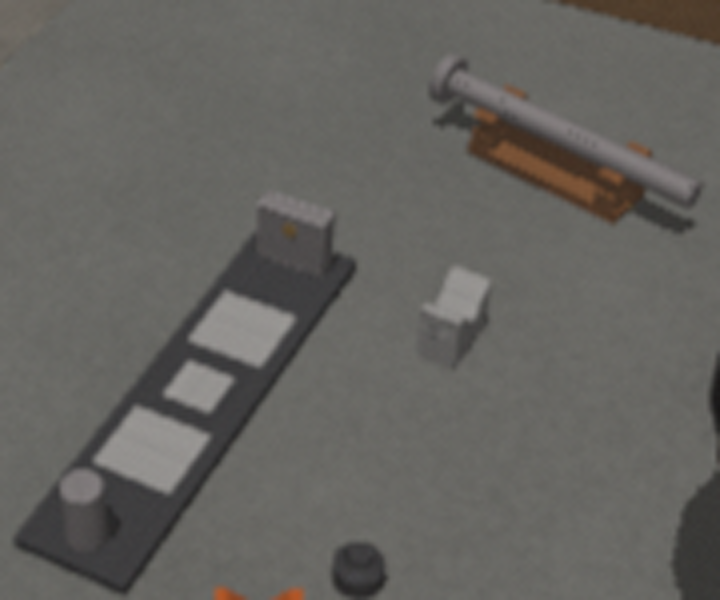

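Crops c1 to c3 confirm the choices. The wide block's top corners in the top crop are (75,43), (182,73), (150,192) and (35,160). The narrow block's are (308,57), (425,65), (424,136) and (306,128). The jack centre is at (581,121), pad squares and post are clear, and the shaft lies in its rest with the flange at the far end. Next I measure from both views.

```bash
python3 - <<'E'
from h import *
np.set_printoptions(precision=4,suppress=True)
f=lambda p,x0,y0,k:((p[0]+.5)/k-.5+x0,(p[1]+.5)/k-.5+y0)
t=cv2.imread("pics/top0.png"); s=cv2.imread("pics/side0.png")
W=[f(p,140,195,6) for p in[(75,43),(182,73),(150,192),(35,160)]]
N=[f((p[0]-240,p[1]),295,220,6) for p in[(308,57),(425,65),(424,136),(306,128)]]
for nm,Q,off in(("W",W,(212,262,0)),("N",N,(305,160,240))):
    P=np.array([onz("top",*q,.05) for q in Q]); print(nm,P[:,:2].tolist(),P.mean(0))
    print(" side crop px pred",[((proj("side",p)-off[:2]+.5)*6+[off[2],240]).round(0).tolist() for p in P])
    e=P[3]-P[0]; e2=P[2]-P[1]; print(" groove ang deg",np.degrees(np.arctan2(-(e+e2)[1],-(e+e2)[0])), np.linalg.norm(e),np.linalg.norm(P[1]-P[0]))
# pads
def blobs(img,n,box,thr,amin):
    x0,y0,x1,y1=box; g=cv2.cvtColor(img,6)[y0:y1,x0:x1]; k=4
    m=(cv2.resize(g,None,fx=k,fy=k,interpolation=cv2.INTER_CUBIC)>thr).astype('uint8')
    for c in cv2.findContours(m,0,2)[0]:
        if cv2.contourArea(c)>amin*16:
            M=cv2.moments(c); r=cv2.minAreaRect(c)
            yield f((M['m10']/M['m00'],M['m01']/M['m00']),x0,y0,4), np.array(r[1])/4, r[2]
T=sorted(b for b in blobs(t,"top",(225,170,310,205),140,60)); S=sorted(b for b in blobs(s,"side",(228,165,292,228),115,60))
print(len(T),len(S)); 
for a,b in zip(T,S): print("pad",np.round(a[0],1),np.round(b[0],1),onz("top",*a[0],.012),tri(a[0],b[0]),onz("side",*b[0],.012))
j=f((581-480,121),215,227,6); print("jack",onz("top",*j,.03), "side pred of head",((proj("side",onz("top",*j,.03))-[282,222]+.5)*6+[480,240]))
# shaft
g=cv2.cvtColor(t,6); print(g[200:285:6,375:415])
E
```

```text
W [[0.5502009351810527, 0.33282207282676934], [0.5360108001073731, 0.2815325156417025], [0.47911509162189403, 0.294826336587856], [0.49408534606465987, 0.349568904202484]] [0.5149 0.3147 0.05  ]
 side crop px pred [[25.0, 352.0], [123.0, 269.0], [228.0, 351.0], [124.0, 445.0]]
 groove ang deg -14.886112704283017 0.058561213298619845 0.053216337807571026
N [[0.4735835056935703, -0.10717010638627554], [0.469988750479286, -0.16292022093152142], [0.43629642544999653, -0.1616780467656984], [0.43988877810201593, -0.10568405369313204]] [ 0.4549 -0.1344  0.05  ]
 side crop px pred [[315.0, 343.0], [364.0, 278.0], [425.0, 300.0], [377.0, 366.0]]
 groove ang deg -2.3184062233808147 0.03372748167408667 0.05586588884873005
3 3
pad [240.9 187. ] [249.6 211.9] [0.6016 0.0793 0.012 ] [0.6023 0.0795 0.0109] [0.6023 0.0804 0.012 ]
pad [264.6 187.3] [261.2 196.2] [0.601 0.009 0.012] [0.6018 0.0092 0.0112] [0.602 0.01  0.012]
pad [288.  187.8] [272.1 181.8] [ 0.6    -0.0604  0.012 ] [ 0.6007 -0.0603  0.0115] [ 0.6011 -0.0597  0.012 ]
jack [0.4239 0.1053 0.03  ] side pred of head [607.4343 333.7513]
[[1
[... 1802 characters left out ...]
 110 110 109
  109 105 108 112]
 [113 110 112 108 107 110 105 108 109 114 103  69 102 107  94 134 126 123
  114  97 100 108 108 108 107 109 105 106 111 107 105 110 110 107 106 108
  112 109 110 110]
 [112 108 110 112 108 107 110 113 110 104  71 107 116 134 129 125 119 111
   88  99 107 105 102 102 104 111 110 114 109 104 110 114 112 108 110 112
  114 114 110 111]
 [108 105 106 107 112 107 104 107  99  87 113 122 131 128 124 118 102  93
  111 113 111 109 113 110 109 112 109 107 105 108 105 108 108 111 107 110
  109 112 112 111]
 [108 107 108 108 108 111 105 102 106 107 109 106 108 107 105 105 107 109
  112 112 109 104 103 109 109 106 107 108 106 105 107 107 105 110 109 103
  113 109 112 113]]
```

Heights agree between the two views: the pads triangulate at z≈11 mm, and the block corners at z=50 mm reproject onto the side-view corners. Next is a small planner, plus a check of oil and indicator clearance and a crop of the shaft.

```bash
cat >> h.py <<'E'
from scipy.spatial.transform import Rotation as Ro
def pose():
    s=manip.state(); R=Ro.from_quat(np.roll(s["tool_rot"],-1)).as_matrix()
    return s,R,np.degrees(np.arctan2(R[1,0],R[0,0]))
def go(x,y,z,psi):
    """units to go: shift in present tool axes, turn; and shift as it is after the turn"""
    s,R,p=pose(); d=np.array([x,y,z])-s["tool_pos"]
    dp=(psi-p+180)%360-180; R2=Ro.from_euler('z',dp,degrees=True).as_matrix()@R
    print("now",s["tool_pos"].round(4),"psi",round(p,2),"tilt",np.round(R[:2,2],4),"t",round(s["time"],2),"w",round(s["gripper_width"],3),"F",s["contact_force"].round(1))
    print("shift before turn",(R.T@d/.15).round(3),"| turn wz",round(-dp/45,3),"| shift after turn",(R2.T@d/.15).round(3))
E
python3 - <<'E'
from h import *
np.set_printoptions(precision=4,suppress=True)
print("oil cap",onz("top",103,197,.15),"ind base",onz("top",166,141,.04),"dial",onz("top",158,106,.15))
go(.515,.315,.15,-15.3)
t=cv2.imread("pics/top0.png"); s=cv2.imread("pics/side0.png")
a=big(t,375,185,415,290,5); b=big(s,310,105,395,165,6); b=cv2.copyMakeBorder(b,0,525-360,0,0,cv2.BORDER_CONSTANT)
cv2.imwrite("pics/c4.png",np.hstack([a,b]))
E
```

```text
oil cap [0.5471 0.4439 0.15  ] ind base [0.7329 0.3007 0.04  ] dial [0.8012 0.3076 0.15  ]
now [ 0.1441 -0.6076  0.2302] psi 13.34 tilt [-0.0002  0.0019] t 0.1 w 0.999 F [-0.8  0.5 -0. ]
shift before turn [ 3.825 -5.413  0.546] | turn wz 0.636 | shift after turn [ 0.762 -6.584  0.547]
```

View pics/c4.png

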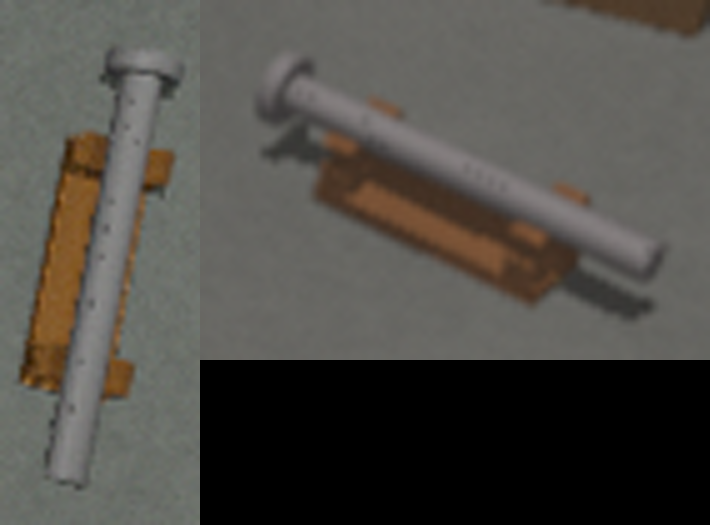

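Crop c4 shows the shaft's flange at crop (146,48) and its free end at (68,484) in the top view. In the side view the flange is at (285,88) and the free end at (652,258), counted from crop x 200.

The narrow block is nearest, so I start there.

Request:
send_rows(
  rows=[
    {"x": 0.137, "y": -0.13, "z": 0.03, "hand": 1},
    {"x": 0.137, "y": -0.13, "z": 0.03, "hand": 1},
    {"x": 0.137, "y": -0.13, "z": 0.03, "hand": 1},
    {"x": 0.137, "y": -0.13, "z": 0.03, "hand": 1},
    {"x": 0.137, "y": -0.13, "z": 0.03, "hand": 1},
    {"x": 0.137, "y": -0.13, "z": 0.03, "hand": 1},
    {"x": 0.137, "y": -0.13, "z": 0.03, "hand": 1},
    {"x": 0.137, "y": -0.13, "z": 0.03, "hand": 1},
    {"x": 0.137, "y": -0.13, "z": 0.03, "hand": 1},
    {"x": 0.137, "y": -0.13, "z": 0.03, "hand": 1},
  ],
)

```text
invalid input at $.rows[0]: expected keys x, y, z, wx, wy, wz, hand
```

Request:
send_rows(
  rows=[
    {"x": 0.137, "y": -0.13, "z": 0.03, "hand": 1},
    {"x": 0.137, "y": -0.13, "z": 0.03, "hand": 1},
    {"x": 0.137, "y": -0.13, "z": 0.03, "hand": 1},
    {"x": 0.137, "y": -0.13, "z": 0.03, "hand": 1},
    {"x": 0.137, "y": -0.13, "z": 0.03, "hand": 1},
    {"x": 0.137, "y": -0.13, "z": 0.03, "hand": 1},
    {"x": 0.137, "y": -0.13, "z": 0.03, "hand": 1},
    {"wz": 0.125, "hand": 1},
    {"wz": 0.125, "hand": 1},
    {"wz": 0.12, "hand": 1},
  ],
)

```text
invalid input at $.rows[0]: expected keys x, y, z, wx, wy, wz, hand
```

```bash
python3 -c "
from h import *
go(.455,-.134,.008,-3.3)"
```

```text
now [ 0.1441 -0.6076  0.2302] psi 13.34 tilt [-0.0002  0.0019] t 0.1 w 0.999 F [-0.8  0.5 -0. ]
shift before turn [ 2.745 -2.591  1.487] | turn wz 0.37 | shift after turn [ 1.887 -3.268  1.488]
```

Request:
send_rows(
  rows=[
    {"x": 0.137, "y": -0.13, "z": 0.03, "wx": 0, "wy": 0, "wz": 0, "hand": 1},
    {"x": 0.137, "y": -0.13, "z": 0.03, "wx": 0, "wy": 0, "wz": 0, "hand": 1},
    {"x": 0.137, "y": -0.13, "z": 0.03, "wx": 0, "wy": 0, "wz": 0, "hand": 1},
    {"x": 0.137, "y": -0.13, "z": 0.03, "wx": 0, "wy": 0, "wz": 0, "hand": 1},
    {"x": 0.137, "y": -0.13, "z": 0.03, "wx": 0, "wy": 0, "wz": 0, "hand": 1},
    {"x": 0.137, "y": -0.13, "z": 0.03, "wx": 0, "wy": 0, "wz": 0, "hand": 1},
    {"x": 0.137, "y": -0.13, "z": 0.03, "wx": 0, "wy": 0, "wz": 0, "hand": 1},
    {"x": 0.137, "y": -0.13, "z": 0.03, "wx": 0, "wy": 0, "wz": 0, "hand": 1},
    {"x": 0.137, "y": -0.13, "z": 0.03, "wx": 0, "wy": 0, "wz": 0, "hand": 1},
    {"x": 0.137, "y": -0.13, "z": 0.03, "wx": 0, "wy": 0, "wz": 0, "hand": 1},
  ],
)

```text
time: 0.93
tool_pos: [0.2995, -0.3694, 0.1856]
tool_rot: [-0.0, 0.993, 0.116, -0.0]
contact_force: [0.1, 0.4, 0.1]
gripper_width: 0.998
grasp_force: 0.0
```

Request:
send_rows(
  rows=[
    {"x": 0.137, "y": -0.13, "z": 0.03, "wx": 0, "wy": 0, "wz": 0, "hand": 1},
    {"x": 0.137, "y": -0.13, "z": 0.03, "wx": 0, "wy": 0, "wz": 0, "hand": 1},
    {"x": 0.137, "y": -0.13, "z": 0.03, "wx": 0, "wy": 0, "wz": 0, "hand": 1},
    {"x": 0.137, "y": -0.13, "z": 0.03, "wx": 0, "wy": 0, "wz": 0, "hand": 1},
    {"x": 0.137, "y": -0.13, "z": 0.03, "wx": 0, "wy": 0, "wz": 0, "hand": 1},
    {"x": 0.137, "y": -0.13, "z": 0.03, "wx": 0, "wy": 0, "wz": 0, "hand": 1},
    {"x": 0.137, "y": -0.13, "z": 0.03, "wx": 0, "wy": 0, "wz": 0, "hand": 1},
    {"x": 0, "y": 0, "z": 0, "wx": 0, "wy": 0, "wz": 0.125, "hand": 1},
    {"x": 0, "y": 0, "z": 0, "wx": 0, "wy": 0, "wz": 0.125, "hand": 1},
    {"x": 0, "y": 0, "z": 0, "wx": 0, "wy": 0, "wz": 0.12, "hand": 1},
  ],
)

```text
time: 1.77
tool_pos: [0.4076, -0.204, 0.1541]
tool_rot: [-0.0, 1.0, -0.03, -0.001]
contact_force: [0.4, -0.2, -0.1]
gripper_width: 0.999
grasp_force: 0.0
```

```bash
python3 -c "
from h import *
go(.455,-.134,.008,-3.3)"
```

```text
now [ 0.4076 -0.204   0.1541] psi -3.49 tilt [-0.001   0.0007] t 1.77 w 0.999 F [ 0.4 -0.2 -0.1]
shift before turn [ 0.288 -0.485  0.974] | turn wz -0.004 | shift after turn [ 0.29  -0.484  0.974]
```

Request:
send_rows(
  rows=[
    {"x": 0.096, "y": -0.162, "z": 0.05, "wx": 0, "wy": 0, "wz": 0, "hand": 1},
    {"x": 0.096, "y": -0.162, "z": 0.05, "wx": 0, "wy": 0, "wz": 0, "hand": 1},
    {"x": 0.096, "y": -0.16, "z": 0.05, "wx": 0, "wy": 0, "wz": 0, "hand": 1},
    {"x": 0, "y": 0, "z": 0.16, "wx": 0, "wy": 0, "wz": 0, "hand": 1},
    {"x": 0, "y": 0, "z": 0.16, "wx": 0, "wy": 0, "wz": 0, "hand": 1},
    {"x": 0, "y": 0, "z": 0.16, "wx": 0, "wy": 0, "wz": 0, "hand": 1},
    {"x": 0, "y": 0, "z": 0.16, "wx": 0, "wy": 0, "wz": 0, "hand": 1},
    {"x": 0, "y": 0, "z": 0.12, "wx": 0, "wy": 0, "wz": 0, "hand": 1},
    {"x": 0, "y": 0, "z": 0.06, "wx": 0, "wy": 0, "wz": 0, "hand": 1},
    {"x": 0, "y": 0, "z": 0, "wx": 0, "wy": 0, "wz": 0, "hand": 1},
  ],
)

```text
time: 2.6
tool_pos: [0.4528, -0.1339, 0.0066]
tool_rot: [-0.001, 1.0, -0.029, -0.003]
contact_force: [-0.1, 0.5, 0.4]
gripper_width: 1.004
grasp_force: 0.0
```

Request:
send_rows(
  rows=[
    {"x": 0, "y": 0, "z": 0, "wx": 0, "wy": 0, "wz": 0, "hand": -1},
    {"x": 0, "y": 0, "z": 0, "wx": 0, "wy": 0, "wz": 0, "hand": -1},
    {"x": 0, "y": 0, "z": 0, "wx": 0, "wy": 0, "wz": 0, "hand": -1},
    {"x": 0, "y": 0, "z": 0, "wx": 0, "wy": 0, "wz": 0, "hand": -1},
    {"x": 0, "y": 0, "z": 0, "wx": 0, "wy": 0, "wz": 0, "hand": -1},
    {"x": 0, "y": 0, "z": 0, "wx": 0, "wy": 0, "wz": 0, "hand": -1},
    {"x": 0, "y": 0, "z": 0, "wx": 0, "wy": 0, "wz": 0, "hand": -1},
    {"x": 0, "y": 0, "z": 0, "wx": 0, "wy": 0, "wz": 0, "hand": -1},
    {"x": 0, "y": 0, "z": 0, "wx": 0, "wy": 0, "wz": 0, "hand": -1},
    {"x": 0, "y": 0, "z": 0, "wx": 0, "wy": 0, "wz": 0, "hand": -1},
  ],
)

```text
time: 3.43
tool_pos: [0.4565, -0.1356, 0.0112]
tool_rot: [0.001, 1.0, -0.029, 0.002]
contact_force: [0.2, 0.7, 6.7]
gripper_width: 0.647
grasp_force: 64.9
```

```bash
python3 -c "
from h import *
go(.602,.0795,.13,89.3)"
```

```text
now [ 0.4565 -0.1356  0.0112] psi -3.32 tilt [ 0.0031 -0.0012] t 3.43 w 0.647 F [0.2 0.7 6.7]
shift before turn [ 0.888 -1.487 -0.791] | turn wz -2.058 | shift after turn [ 1.448  0.953 -0.786]
```

Gripped (width 0.647, about 56 mm), with a slight bench touch, so I'll stay higher next time. Now lift and turn.

Request:
send_rows(
  rows=[
    {"x": 0, "y": 0, "z": -0.1, "wx": 0, "wy": 0, "wz": 0, "hand": -1},
    {"x": 0, "y": 0, "z": -0.2, "wx": 0, "wy": 0, "wz": 0, "hand": -1},
    {"x": 0, "y": 0, "z": -0.2, "wx": 0, "wy": 0, "wz": 0, "hand": -1},
    {"x": 0, "y": 0, "z": -0.2, "wx": 0, "wy": 0, "wz": 0, "hand": -1},
    {"x": 0, "y": 0, "z": -0.1, "wx": 0, "wy": 0, "wz": -0.12, "hand": -1},
    {"x": 0, "y": 0, "z": 0, "wx": 0, "wy": 0, "wz": -0.148, "hand": -1},
    {"x": 0, "y": 0, "z": 0, "wx": 0, "wy": 0, "wz": -0.148, "hand": -1},
    {"x": 0, "y": 0, "z": 0, "wx": 0, "wy": 0, "wz": -0.148, "hand": -1},
    {"x": 0, "y": 0, "z": 0, "wx": 0, "wy": 0, "wz": -0.148, "hand": -1},
    {"x": 0, "y": 0, "z": 0, "wx": 0, "wy": 0, "wz": -0.148, "hand": -1},
  ],
)

```text
time: 4.27
tool_pos: [0.4542, -0.1348, 0.1286]
tool_rot: [-0.0, 0.952, 0.307, -0.001]
contact_force: [-0.5, 0.2, -2.1]
gripper_width: 0.65
grasp_force: 64.4
```

Request:
send_rows(
  rows=[
    {"x": 0, "y": 0, "z": 0, "wx": 0, "wy": 0, "wz": -0.148, "hand": -1},
    {"x": 0, "y": 0, "z": 0, "wx": 0, "wy": 0, "wz": -0.148, "hand": -1},
    {"x": 0, "y": 0, "z": 0, "wx": 0, "wy": 0, "wz": -0.148, "hand": -1},
    {"x": 0, "y": 0, "z": 0, "wx": 0, "wy": 0, "wz": -0.148, "hand": -1},
    {"x": 0, "y": 0, "z": 0, "wx": 0, "wy": 0, "wz": -0.148, "hand": -1},
    {"x": 0, "y": 0, "z": 0, "wx": 0, "wy": 0, "wz": -0.148, "hand": -1},
    {"x": 0, "y": 0, "z": 0, "wx": 0, "wy": 0, "wz": -0.148, "hand": -1},
    {"x": 0, "y": 0, "z": 0, "wx": 0, "wy": 0, "wz": -0.148, "hand": -1},
    {"x": 0, "y": 0, "z": 0, "wx": 0, "wy": 0, "wz": 0, "hand": -1},
    {"x": 0, "y": 0, "z": 0, "wx": 0, "wy": 0, "wz": 0, "hand": -1},
  ],
)

```text
time: 5.1
tool_pos: [0.4545, -0.1348, 0.1287]
tool_rot: [-0.0, 0.716, 0.698, -0.0]
contact_force: [-0.7, -0.2, -2.8]
gripper_width: 0.649
grasp_force: 64.3
```

```bash
python3 -c "
from h import *
go(.602,.0795,.13,89.3)"
```

```text
now [ 0.4545 -0.1348  0.1287] psi 88.5 tilt [-0.001   0.0003] t 5.1 w 0.649 F [-0.7 -0.2 -2.8]
shift before turn [ 1.454  0.946 -0.009] | turn wz -0.018 | shift after turn [ 1.441  0.966 -0.009]
```

Request:
send_rows(
  rows=[
    {"x": 0.1, "y": 0.07, "z": 0, "wx": 0, "wy": 0, "wz": -0.018, "hand": -1},
    {"x": 0.17, "y": 0.112, "z": 0, "wx": 0, "wy": 0, "wz": 0, "hand": -1},
    {"x": 0.17, "y": 0.112, "z": 0, "wx": 0, "wy": 0, "wz": 0, "hand": -1},
    {"x": 0.17, "y": 0.112, "z": 0, "wx": 0, "wy": 0, "wz": 0, "hand": -1},
    {"x": 0.17, "y": 0.112, "z": 0, "wx": 0, "wy": 0, "wz": 0, "hand": -1},
    {"x": 0.17, "y": 0.112, "z": 0, "wx": 0, "wy": 0, "wz": 0, "hand": -1},
    {"x": 0.17, "y": 0.112, "z": 0, "wx": 0, "wy": 0, "wz": 0, "hand": -1},
    {"x": 0.17, "y": 0.112, "z": 0, "wx": 0, "wy": 0, "wz": 0, "hand": -1},
    {"x": 0.16, "y": 0.112, "z": 0, "wx": 0, "wy": 0, "wz": 0, "hand": -1},
    {"x": 0, "y": 0, "z": 0.1, "wx": 0, "wy": 0, "wz": 0, "hand": -1},
  ],
)

```text
time: 5.93
tool_pos: [0.6066, 0.085, 0.1178]
tool_rot: [0.002, 0.71, 0.704, 0.004]
contact_force: [-1.0, -0.4, -1.1]
gripper_width: 0.649
grasp_force: 64.7
```

Request:
send_rows(
  rows=[
    {"x": 0, "y": 0, "z": 0.15, "wx": 0, "wy": 0, "wz": 0, "hand": -1},
    {"x": 0, "y": 0, "z": 0.15, "wx": 0, "wy": 0, "wz": 0, "hand": -1},
    {"x": 0, "y": 0, "z": 0.1, "wx": 0, "wy": 0, "wz": 0, "hand": -1},
    {"x": 0, "y": 0, "z": 0.06, "wx": 0, "wy": 0, "wz": 0, "hand": -1},
    {"x": 0, "y": 0, "z": 0.04, "wx": 0, "wy": 0, "wz": 0, "hand": -1},
    {"x": 0, "y": 0, "z": 0, "wx": 0, "wy": 0, "wz": 0, "hand": -1},
    {"x": 0, "y": 0, "z": 0, "wx": 0, "wy": 0, "wz": 0, "hand": -1},
    {"x": 0, "y": 0, "z": 0, "wx": 0, "wy": 0, "wz": 0, "hand": -1},
    {"x": 0, "y": 0, "z": 0, "wx": 0, "wy": 0, "wz": 0, "hand": -1},
    {"x": 0, "y": 0, "z": 0, "wx": 0, "wy": 0, "wz": 0, "hand": -1},
  ],
)

```text
time: 6.77
tool_pos: [0.6029, 0.081, 0.0406]
tool_rot: [0.001, 0.71, 0.704, 0.001]
contact_force: [0.0, 0.6, -3.3]
gripper_width: 0.646
grasp_force: 64.7
```

```bash
python3 -c "
from h import *
go(.602,.081,.024,89.3)"
```

```text
now [0.6029 0.081  0.0406] psi 89.46 tilt [0.0021 0.    ] t 6.77 w 0.646 F [ 0.   0.6 -3.3]
shift before turn [-0.    -0.006  0.11 ] | turn wz 0.004 | shift after turn [-0.    -0.006  0.11 ]
```

Request:
send_rows(
  rows=[
    {"x": 0, "y": -0.006, "z": 0.05, "wx": 0, "wy": 0, "wz": 0, "hand": -1},
    {"x": 0, "y": 0, "z": 0.04, "wx": 0, "wy": 0, "wz": 0, "hand": -1},
    {"x": 0, "y": 0, "z": 0.02, "wx": 0, "wy": 0, "wz": 0, "hand": -1},
    {"x": 0, "y": 0, "z": 0, "wx": 0, "wy": 0, "wz": 0, "hand": -1},
    {"x": 0, "y": 0, "z": 0, "wx": 0, "wy": 0, "wz": 0, "hand": -1},
    {"x": 0, "y": 0, "z": 0, "wx": 0, "wy": 0, "wz": 0, "hand": -1},
    {"x": 0, "y": 0, "z": 0, "wx": 0, "wy": 0, "wz": 0, "hand": 1},
    {"x": 0, "y": 0, "z": 0, "wx": 0, "wy": 0, "wz": 0, "hand": 1},
    {"x": 0, "y": 0, "z": 0, "wx": 0, "wy": 0, "wz": 0, "hand": 1},
    {"x": 0, "y": 0, "z": 0, "wx": 0, "wy": 0, "wz": 0, "hand": 1},
  ],
)

```text
time: 7.6
tool_pos: [0.6011, 0.0811, 0.0225]
tool_rot: [-0.0, 0.71, 0.704, 0.0]
contact_force: [-0.9, 0.3, 0.8]
gripper_width: 0.999
grasp_force: 0.0
```

Request:
send_rows(
  rows=[
    {"x": 0, "y": 0, "z": 0, "wx": 0, "wy": 0, "wz": 0, "hand": 1},
    {"x": 0, "y": 0, "z": 0, "wx": 0, "wy": 0, "wz": 0, "hand": 1},
    {"x": 0, "y": 0, "z": -0.05, "wx": 0, "wy": 0, "wz": 0, "hand": 1},
    {"x": 0, "y": 0, "z": -0.1, "wx": 0, "wy": 0, "wz": 0, "hand": 1},
    {"x": 0, "y": 0, "z": -0.2, "wx": 0, "wy": 0, "wz": 0, "hand": 1},
    {"x": 0, "y": 0, "z": -0.2, "wx": 0, "wy": 0, "wz": 0, "hand": 1},
    {"x": 0, "y": 0, "z": -0.2, "wx": 0, "wy": 0, "wz": 0, "hand": 1},
    {"x": 0, "y": 0, "z": -0.05, "wx": 0, "wy": 0, "wz": 0, "hand": 1},
    {"x": 0, "y": 0, "z": 0, "wx": 0, "wy": 0, "wz": 0, "hand": 1},
    {"x": 0, "y": 0, "z": 0, "wx": 0, "wy": 0, "wz": 0, "hand": 1},
  ],
)

```text
time: 8.43
tool_pos: [0.6012, 0.081, 0.1429]
tool_rot: [0.0, 0.71, 0.704, 0.0]
contact_force: [0.1, 0.2, -0.5]
gripper_width: 0.999
grasp_force: 0.0
```

```bash
python3 -c "
from h import *
go(.515,.315,.14,-15.3)"
```

```text
now [0.6012 0.081  0.1429] psi 89.48 tilt [0.0006 0.    ] t 8.43 w 0.999 F [ 0.1  0.2 -0.5]
shift before turn [ 1.554 -0.589  0.019] | turn wz 2.328 | shift after turn [-0.966 -1.353  0.019]
```

Request:
send_rows(
  rows=[
    {"x": 0.194, "y": -0.074, "z": 0, "wx": 0, "wy": 0, "wz": 0, "hand": 1},
    {"x": 0.194, "y": -0.074, "z": 0, "wx": 0, "wy": 0, "wz": 0, "hand": 1},
    {"x": 0.194, "y": -0.074, "z": 0, "wx": 0, "wy": 0, "wz": 0, "hand": 1},
    {"x": 0.194, "y": -0.074, "z": 0, "wx": 0, "wy": 0, "wz": 0, "hand": 1},
    {"x": 0.194, "y": -0.074, "z": 0, "wx": 0, "wy": 0, "wz": 0, "hand": 1},
    {"x": 0.194, "y": -0.074, "z": 0, "wx": 0, "wy": 0, "wz": 0, "hand": 1},
    {"x": 0.194, "y": -0.074, "z": 0, "wx": 0, "wy": 0, "wz": 0, "hand": 1},
    {"x": 0.194, "y": -0.074, "z": 0, "wx": 0, "wy": 0, "wz": 0, "hand": 1},
    {"x": 0, "y": 0, "z": 0, "wx": 0, "wy": 0, "wz": 0.146, "hand": 1},
    {"x": 0, "y": 0, "z": 0, "wx": 0, "wy": 0, "wz": 0.146, "hand": 1},
  ],
)

```text
time: 9.27
tool_pos: [0.5119, 0.3157, 0.1395]
tool_rot: [-0.001, 0.787, 0.617, -0.003]
contact_force: [-0.1, -0.3, 0.3]
gripper_width: 1.004
grasp_force: 0.0
```

Request:
send_rows(
  rows=[
    {"x": 0, "y": 0, "z": 0, "wx": 0, "wy": 0, "wz": 0.146, "hand": 1},
    {"x": 0, "y": 0, "z": 0, "wx": 0, "wy": 0, "wz": 0.146, "hand": 1},
    {"x": 0, "y": 0, "z": 0, "wx": 0, "wy": 0, "wz": 0.146, "hand": 1},
    {"x": 0, "y": 0, "z": 0, "wx": 0, "wy": 0, "wz": 0.146, "hand": 1},
    {"x": 0, "y": 0, "z": 0, "wx": 0, "wy": 0, "wz": 0.146, "hand": 1},
    {"x": 0, "y": 0, "z": 0, "wx": 0, "wy": 0, "wz": 0.146, "hand": 1},
    {"x": 0, "y": 0, "z": 0, "wx": 0, "wy": 0, "wz": 0.146, "hand": 1},
    {"x": 0, "y": 0, "z": 0, "wx": 0, "wy": 0, "wz": 0.146, "hand": 1},
    {"x": 0, "y": 0, "z": 0, "wx": 0, "wy": 0, "wz": 0.146, "hand": 1},
    {"x": 0, "y": 0, "z": 0, "wx": 0, "wy": 0, "wz": 0.146, "hand": 1},
  ],
)

```text
time: 10.1
tool_pos: [0.5128, 0.3139, 0.1395]
tool_rot: [0.001, 0.996, 0.09, -0.003]
contact_force: [-0.1, 0.2, 0.0]
gripper_width: 0.999
grasp_force: 0.0
```

Request:
send_rows(
  rows=[
    {"x": 0, "y": 0, "z": 0.05, "wx": 0, "wy": 0, "wz": 0.146, "hand": 1},
    {"x": 0, "y": 0, "z": 0.05, "wx": 0, "wy": 0, "wz": 0.146, "hand": 1},
    {"x": 0, "y": 0, "z": 0.05, "wx": 0, "wy": 0, "wz": 0.146, "hand": 1},
    {"x": 0, "y": 0, "z": 0.05, "wx": 0, "wy": 0, "wz": 0.138, "hand": 1},
    {"x": 0, "y": 0, "z": 0, "wx": 0, "wy": 0, "wz": 0, "hand": 1},
    {"x": 0, "y": 0, "z": 0, "wx": 0, "wy": 0, "wz": 0, "hand": 1},
    {"x": 0, "y": 0, "z": 0, "wx": 0, "wy": 0, "wz": 0, "hand": 1},
    {"x": 0, "y": 0, "z": 0, "wx": 0, "wy": 0, "wz": 0, "hand": 1},
    {"x": 0, "y": 0, "z": 0, "wx": 0, "wy": 0, "wz": 0, "hand": 1},
    {"x": 0, "y": 0, "z": 0, "wx": 0, "wy": 0, "wz": 0, "hand": 1},
  ],
)

```text
time: 10.93
tool_pos: [0.5147, 0.3147, 0.1133]
tool_rot: [-0.0, 0.991, -0.133, 0.0]
contact_force: [0.4, 0.1, 1.3]
gripper_width: 1.001
grasp_force: 0.0
```

```bash
python3 -c "
from h import *
go(.515,.315,.014,-15.3)
a=grab_frame('top');b=grab_frame('side');cv2.imwrite('pics/top1.png',a);cv2.imwrite('pics/side1.png',b)
cv2.imwrite('pics/d1.png',np.vstack([big(a,85,160,335,260,3),big(b,165,140,415,240,3)]))"
```

```text
now [0.5147 0.3147 0.1133] psi -15.24 tilt [0.0007 0.0003] t 10.93 w 1.001 F [0.4 0.1 1.3]
shift before turn [ 0.001 -0.002  0.662] | turn wz 0.001 | shift after turn [ 0.001 -0.002  0.662]
```

View pics/d1.png

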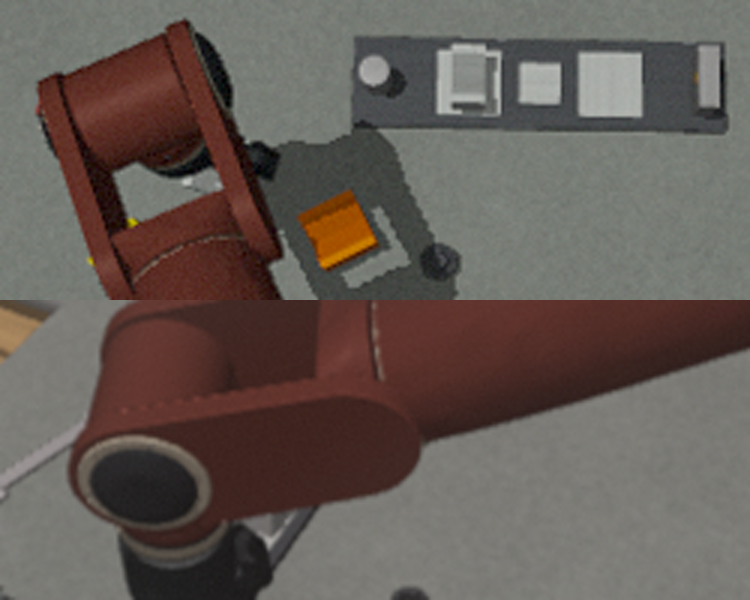

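The narrow block stands on the left pad, at d1 (474,78). The gripper is over the wide block and clear of the oil bottle and indicator, so I descend.

Request:
send_rows(
  rows=[
    {"x": 0, "y": 0, "z": 0.1, "wx": 0, "wy": 0, "wz": 0, "hand": 1},
    {"x": 0, "y": 0, "z": 0.15, "wx": 0, "wy": 0, "wz": 0, "hand": 1},
    {"x": 0, "y": 0, "z": 0.15, "wx": 0, "wy": 0, "wz": 0, "hand": 1},
    {"x": 0, "y": 0, "z": 0.13, "wx": 0, "wy": 0, "wz": 0, "hand": 1},
    {"x": 0, "y": 0, "z": 0.08, "wx": 0, "wy": 0, "wz": 0, "hand": 1},
    {"x": 0, "y": 0, "z": 0.05, "wx": 0, "wy": 0, "wz": 0, "hand": 1},
    {"x": 0, "y": 0, "z": 0, "wx": 0, "wy": 0, "wz": 0, "hand": 1},
    {"x": 0, "y": 0, "z": 0, "wx": 0, "wy": 0, "wz": 0, "hand": 1},
    {"x": 0, "y": 0, "z": 0, "wx": 0, "wy": 0, "wz": 0, "hand": -1},
    {"x": 0, "y": 0, "z": 0, "wx": 0, "wy": 0, "wz": 0, "hand": -1},
  ],
)

```text
time: 11.87
tool_pos: [0.5157, 0.3152, 0.0155]
tool_rot: [-0.001, 0.991, -0.133, 0.001]
contact_force: [0.5, 1.0, -0.5]
gripper_width: 0.746
grasp_force: 0.0
```

Request:
send_rows(
  rows=[
    {"x": 0, "y": 0, "z": 0, "wx": 0, "wy": 0, "wz": 0, "hand": -1},
    {"x": 0, "y": 0, "z": 0, "wx": 0, "wy": 0, "wz": 0, "hand": -1},
    {"x": 0, "y": 0, "z": 0, "wx": 0, "wy": 0, "wz": 0, "hand": -1},
    {"x": 0, "y": 0, "z": 0, "wx": 0, "wy": 0, "wz": 0, "hand": -1},
    {"x": 0, "y": 0, "z": 0, "wx": 0, "wy": 0, "wz": 0, "hand": -1},
    {"x": 0, "y": 0, "z": 0, "wx": 0, "wy": 0, "wz": 0, "hand": -1},
    {"x": 0, "y": 0, "z": 0, "wx": 0, "wy": 0, "wz": 0, "hand": -1},
    {"x": 0, "y": 0, "z": 0, "wx": 0, "wy": 0, "wz": 0, "hand": -1},
    {"x": 0, "y": 0, "z": 0, "wx": 0, "wy": 0, "wz": 0, "hand": -1},
    {"x": 0, "y": 0, "z": 0, "wx": 0, "wy": 0, "wz": 0, "hand": -1},
  ],
)

```text
time: 12.7
tool_pos: [0.5159, 0.3154, 0.0157]
tool_rot: [-0.001, 0.991, -0.133, 0.001]
contact_force: [0.4, 2.5, 6.6]
gripper_width: 0.646
grasp_force: 66.2
```

```bash
python3 -c "
from h import *
go(.6005,-.0603,.15,89.3)"
```

```text
now [0.5159 0.3154 0.0157] psi -15.28 tilt [0.003  0.0015] t 12.7 w 0.646 F [0.4 2.5 6.6]
shift before turn [ 1.207  2.265 -0.898] | turn wz -2.324 | shift after turn [-2.495  0.593 -0.903]
```

Request:
send_rows(
  rows=[
    {"x": 0, "y": 0, "z": -0.1, "wx": 0, "wy": 0, "wz": 0, "hand": -1},
    {"x": 0, "y": 0, "z": -0.2, "wx": 0, "wy": 0, "wz": 0, "hand": -1},
    {"x": 0, "y": 0, "z": -0.2, "wx": 0, "wy": 0, "wz": 0, "hand": -1},
    {"x": 0, "y": 0, "z": -0.2, "wx": 0, "wy": 0, "wz": 0, "hand": -1},
    {"x": 0, "y": 0, "z": -0.2, "wx": 0, "wy": 0, "wz": -0.149, "hand": -1},
    {"x": 0, "y": 0, "z": 0, "wx": 0, "wy": 0, "wz": -0.145, "hand": -1},
    {"x": 0, "y": 0, "z": 0, "wx": 0, "wy": 0, "wz": -0.145, "hand": -1},
    {"x": 0, "y": 0, "z": 0, "wx": 0, "wy": 0, "wz": -0.145, "hand": -1},
    {"x": 0, "y": 0, "z": 0, "wx": 0, "wy": 0, "wz": -0.145, "hand": -1},
    {"x": 0, "y": 0, "z": 0, "wx": 0, "wy": 0, "wz": -0.145, "hand": -1},
  ],
)

```text
time: 13.53
tool_pos: [0.5131, 0.3139, 0.1469]
tool_rot: [0.0, 0.977, 0.211, -0.002]
contact_force: [-0.5, 1.1, -3.1]
gripper_width: 0.652
grasp_force: 65.5
```

Request:
send_rows(
  rows=[
    {"x": 0, "y": 0, "z": 0, "wx": 0, "wy": 0, "wz": -0.145, "hand": -1},
    {"x": 0, "y": 0, "z": 0, "wx": 0, "wy": 0, "wz": -0.145, "hand": -1},
    {"x": 0, "y": 0, "z": 0, "wx": 0, "wy": 0, "wz": -0.145, "hand": -1},
    {"x": 0, "y": 0, "z": 0, "wx": 0, "wy": 0, "wz": -0.145, "hand": -1},
    {"x": 0, "y": 0, "z": 0, "wx": 0, "wy": 0, "wz": -0.145, "hand": -1},
    {"x": 0, "y": 0, "z": 0, "wx": 0, "wy": 0, "wz": -0.145, "hand": -1},
    {"x": 0, "y": 0, "z": 0, "wx": 0, "wy": 0, "wz": -0.145, "hand": -1},
    {"x": 0, "y": 0, "z": 0, "wx": 0, "wy": 0, "wz": -0.145, "hand": -1},
    {"x": 0, "y": 0, "z": 0, "wx": 0, "wy": 0, "wz": -0.145, "hand": -1},
    {"x": 0, "y": 0, "z": 0, "wx": 0, "wy": 0, "wz": -0.145, "hand": -1},
  ],
)

```text
time: 14.37
tool_pos: [0.5131, 0.3139, 0.1467]
tool_rot: [-0.001, 0.709, 0.705, -0.002]
contact_force: [-0.7, 0.1, -4.2]
gripper_width: 0.644
grasp_force: 65.5
```

Request:
send_rows(
  rows=[
    {"x": -0.2, "y": 0.048, "z": 0, "wx": 0, "wy": 0, "wz": 0, "hand": -1},
    {"x": -0.22, "y": 0.052, "z": 0, "wx": 0, "wy": 0, "wz": 0, "hand": -1},
    {"x": -0.22, "y": 0.052, "z": 0, "wx": 0, "wy": 0, "wz": 0, "hand": -1},
    {"x": -0.22, "y": 0.052, "z": 0, "wx": 0, "wy": 0, "wz": 0, "hand": -1},
    {"x": -0.22, "y": 0.052, "z": 0, "wx": 0, "wy": 0, "wz": 0, "hand": -1},
    {"x": -0.22, "y": 0.052, "z": 0, "wx": 0, "wy": 0, "wz": 0, "hand": -1},
    {"x": -0.22, "y": 0.052, "z": 0, "wx": 0, "wy": 0, "wz": 0, "hand": -1},
    {"x": -0.22, "y": 0.052, "z": 0, "wx": 0, "wy": 0, "wz": 0, "hand": -1},
    {"x": -0.22, "y": 0.052, "z": 0, "wx": 0, "wy": 0, "wz": 0, "hand": -1},
    {"x": -0.2, "y": 0.048, "z": 0, "wx": 0, "wy": 0, "wz": 0, "hand": -1},
  ],
)

```text
time: 15.2
tool_pos: [0.586, -0.0122, 0.147]
tool_rot: [-0.001, 0.712, 0.703, -0.001]
contact_force: [1.4, 0.7, -4.2]
gripper_width: 0.648
grasp_force: 65.4
```

```bash
python3 -c "
from h import *
go(.6005,-.0603,.0287,89.3)"
```

```text
now [ 0.586  -0.0122  0.147 ] psi 89.27 tilt [-0.0033  0.0001] t 15.2 w 0.648 F [ 1.4  0.7 -4.2]
shift before turn [-0.319  0.103  0.788] | turn wz -0.001 | shift after turn [-0.32   0.103  0.788]
```

Request:
send_rows(
  rows=[
    {"x": -0.16, "y": 0.05, "z": 0, "wx": 0, "wy": 0, "wz": 0, "hand": -1},
    {"x": -0.14, "y": 0.05, "z": 0, "wx": 0, "wy": 0, "wz": 0, "hand": -1},
    {"x": 0, "y": 0, "z": 0.1, "wx": 0, "wy": 0, "wz": 0, "hand": -1},
    {"x": 0, "y": 0, "z": 0.15, "wx": 0, "wy": 0, "wz": 0, "hand": -1},
    {"x": 0, "y": 0, "z": 0.15, "wx": 0, "wy": 0, "wz": 0, "hand": -1},
    {"x": 0, "y": 0, "z": 0.15, "wx": 0, "wy": 0, "wz": 0, "hand": -1},
    {"x": 0, "y": 0, "z": 0.1, "wx": 0, "wy": 0, "wz": 0, "hand": -1},
    {"x": 0, "y": 0, "z": 0, "wx": 0, "wy": 0, "wz": 0, "hand": -1},
    {"x": 0, "y": 0, "z": 0, "wx": 0, "wy": 0, "wz": 0, "hand": -1},
    {"x": 0, "y": 0, "z": 0, "wx": 0, "wy": 0, "wz": 0, "hand": -1},
  ],
)

```text
time: 16.03
tool_pos: [0.6019, -0.0555, 0.0518]
tool_rot: [0.0, 0.711, 0.703, 0.0]
contact_force: [0.2, 1.0, -4.0]
gripper_width: 0.643
grasp_force: 65.2
```

```bash
python3 -c "
from h import *
go(.6005,-.0603,.0287,89.3)"
```

```text
now [ 0.6019 -0.0555  0.0518] psi 89.3 tilt [ 0.0004 -0.0001] t 16.03 w 0.643 F [ 0.2  1.  -4. ]
shift before turn [-0.032 -0.009  0.154] | turn wz 0.0 | shift after turn [-0.032 -0.009  0.154]
```

Request:
send_rows(
  rows=[
    {"x": -0.026, "y": -0.009, "z": 0.05, "wx": 0, "wy": 0, "wz": 0, "hand": -1},
    {"x": 0, "y": 0, "z": 0.05, "wx": 0, "wy": 0, "wz": 0, "hand": -1},
    {"x": 0, "y": 0, "z": 0.035, "wx": 0, "wy": 0, "wz": 0, "hand": -1},
    {"x": 0, "y": 0, "z": 0.02, "wx": 0, "wy": 0, "wz": 0, "hand": -1},
    {"x": 0, "y": 0, "z": 0, "wx": 0, "wy": 0, "wz": 0, "hand": -1},
    {"x": 0, "y": 0, "z": 0, "wx": 0, "wy": 0, "wz": 0, "hand": -1},
    {"x": 0, "y": 0, "z": 0, "wx": 0, "wy": 0, "wz": 0, "hand": -1},
    {"x": 0, "y": 0, "z": 0, "wx": 0, "wy": 0, "wz": 0, "hand": 1},
    {"x": 0, "y": 0, "z": 0, "wx": 0, "wy": 0, "wz": 0, "hand": 1},
    {"x": 0, "y": 0, "z": 0, "wx": 0, "wy": 0, "wz": 0, "hand": 1},
  ],
)

```text
time: 16.87
tool_pos: [0.6013, -0.0595, 0.0291]
tool_rot: [0.001, 0.711, 0.703, 0.001]
contact_force: [-0.1, -0.6, -0.0]
gripper_width: 0.999
grasp_force: 0.0
```

Request:
send_rows(
  rows=[
    {"x": 0, "y": 0, "z": 0, "wx": 0, "wy": 0, "wz": 0, "hand": 1},
    {"x": 0, "y": 0, "z": 0, "wx": 0, "wy": 0, "wz": 0, "hand": 1},
    {"x": 0, "y": 0, "z": -0.05, "wx": 0, "wy": 0, "wz": 0, "hand": 1},
    {"x": 0, "y": 0, "z": -0.1, "wx": 0, "wy": 0, "wz": 0, "hand": 1},
    {"x": 0, "y": 0, "z": -0.2, "wx": 0, "wy": 0, "wz": 0, "hand": 1},
    {"x": 0, "y": 0, "z": -0.2, "wx": 0, "wy": 0, "wz": 0, "hand": 1},
    {"x": 0, "y": 0, "z": -0.2, "wx": 0, "wy": 0, "wz": 0, "hand": 1},
    {"x": 0, "y": 0, "z": -0.05, "wx": 0, "wy": 0, "wz": 0, "hand": 1},
    {"x": 0, "y": 0, "z": 0, "wx": 0, "wy": 0, "wz": 0, "hand": 1},
    {"x": 0, "y": 0, "z": 0, "wx": 0, "wy": 0, "wz": 0, "hand": 1},
  ],
)

```text
time: 17.7
tool_pos: [0.6004, -0.0593, 0.1482]
tool_rot: [0.0, 0.711, 0.703, 0.0]
contact_force: [-0.7, 0.6, -0.9]
gripper_width: 1.001
grasp_force: 0.0
```

```bash
python3 -c "
from h import *
go(.424,.105,.1,89.3)"
```

```text
now [ 0.6004 -0.0593  0.1482] psi 89.3 tilt [ 0.0006 -0.0001] t 17.7 w 1.001 F [-0.7  0.6 -0.9]
shift before turn [ 1.081 -1.189  0.321] | turn wz -0.0 | shift after turn [ 1.081 -1.189  0.321]
```

Request:
send_rows(
  rows=[
    {"x": 0.135, "y": -0.149, "z": 0, "wx": 0, "wy": 0, "wz": 0, "hand": 1},
    {"x": 0.135, "y": -0.149, "z": 0, "wx": 0, "wy": 0, "wz": 0, "hand": 1},
    {"x": 0.135, "y": -0.149, "z": 0.05, "wx": 0, "wy": 0, "wz": 0, "hand": 1},
    {"x": 0.135, "y": -0.149, "z": 0.05, "wx": 0, "wy": 0, "wz": 0, "hand": 1},
    {"x": 0.135, "y": -0.149, "z": 0.06, "wx": 0, "wy": 0, "wz": 0, "hand": 1},
    {"x": 0.135, "y": -0.149, "z": 0.06, "wx": 0, "wy": 0, "wz": 0, "hand": 1},
    {"x": 0.135, "y": -0.149, "z": 0.06, "wx": 0, "wy": 0, "wz": 0, "hand": 1},
    {"x": 0.135, "y": -0.149, "z": 0.05, "wx": 0, "wy": 0, "wz": 0, "hand": 1},
    {"x": 0, "y": 0, "z": 0, "wx": 0, "wy": 0, "wz": 0, "hand": 1},
    {"x": 0, "y": 0, "z": 0, "wx": 0, "wy": 0, "wz": 0, "hand": 1},
  ],
)

```text
time: 18.53
tool_pos: [0.4207, 0.1054, 0.0955]
tool_rot: [-0.002, 0.711, 0.704, -0.002]
contact_force: [0.0, -0.2, 0.0]
gripper_width: 0.998
grasp_force: 0.0
```

```bash
python3 -c "
from h import *
go(.424,.105,.005,89.3)"
```

```text
now [0.4207 0.1054 0.0955] psi 89.43 tilt [-0.0052 -0.0005] t 18.53 w 0.998 F [ 0.  -0.2  0. ]
shift before turn [-0.002  0.025  0.603] | turn wz 0.003 | shift after turn [-0.002  0.025  0.603]
```

Request:
send_rows(
  rows=[
    {"x": 0, "y": 0, "z": 0.12, "wx": 0, "wy": 0, "wz": 0, "hand": 1},
    {"x": 0, "y": 0, "z": 0.15, "wx": 0, "wy": 0, "wz": 0, "hand": 1},
    {"x": 0, "y": 0, "z": 0.15, "wx": 0, "wy": 0, "wz": 0, "hand": 1},
    {"x": 0, "y": 0, "z": 0.1, "wx": 0, "wy": 0, "wz": 0, "hand": 1},
    {"x": 0, "y": 0, "z": 0.05, "wx": 0, "wy": 0, "wz": 0, "hand": 1},
    {"x": 0, "y": 0, "z": 0.03, "wx": 0, "wy": 0, "wz": 0, "hand": 1},
    {"x": 0, "y": 0, "z": 0, "wx": 0, "wy": 0, "wz": 0, "hand": 1},
    {"x": 0, "y": 0, "z": 0, "wx": 0, "wy": 0, "wz": 0, "hand": 0},
    {"x": 0, "y": 0, "z": 0, "wx": 0, "wy": 0, "wz": 0, "hand": -1},
    {"x": 0, "y": 0, "z": 0, "wx": 0, "wy": 0, "wz": 0, "hand": -1},
  ],
)

```text
time: 19.37
tool_pos: [0.4246, 0.1049, 0.0097]
tool_rot: [0.001, 0.711, 0.703, 0.001]
contact_force: [0.2, -0.3, -0.0]
gripper_width: 0.605
grasp_force: 0.0
```

Request:
send_rows(
  rows=[
    {"x": 0, "y": 0, "z": 0, "wx": 0, "wy": 0, "wz": 0, "hand": -1},
    {"x": 0, "y": 0, "z": 0, "wx": 0, "wy": 0, "wz": 0, "hand": -1},
    {"x": 0, "y": 0, "z": 0, "wx": 0, "wy": 0, "wz": 0, "hand": -1},
    {"x": 0, "y": 0, "z": 0, "wx": 0, "wy": 0, "wz": 0, "hand": -1},
    {"x": 0, "y": 0, "z": 0, "wx": 0, "wy": 0, "wz": 0, "hand": -1},
    {"x": 0, "y": 0, "z": 0, "wx": 0, "wy": 0, "wz": 0, "hand": -1},
    {"x": 0, "y": 0, "z": 0, "wx": 0, "wy": 0, "wz": 0, "hand": -1},
    {"x": 0, "y": 0, "z": 0, "wx": 0, "wy": 0, "wz": 0, "hand": -1},
    {"x": 0, "y": 0, "z": 0, "wx": 0, "wy": 0, "wz": 0, "hand": -1},
    {"x": 0, "y": 0, "z": 0, "wx": 0, "wy": 0, "wz": 0, "hand": -1},
  ],
)

```text
time: 20.2
tool_pos: [0.4246, 0.1049, 0.0099]
tool_rot: [0.001, 0.711, 0.703, 0.001]
contact_force: [-1.4, -0.7, 6.5]
gripper_width: 0.383
grasp_force: 59.1
```

```bash
python3 -c "
from h import *
go(.6014,.0094,.13,89.3)"
```

```text
now [0.4246 0.1049 0.0099] psi 89.31 tilt [0.002 0.   ] t 20.2 w 0.383 F [-1.4 -0.7  6.5]
shift before turn [-0.623  1.188 -0.798] | turn wz 0.0 | shift after turn [-0.622  1.188 -0.798]
```

The width of 0.383 (about 33 mm) suggests the pads are on the taper, so I reopen slightly and regrip 6 mm lower.

Request:
send_rows(
  rows=[
    {"x": 0, "y": 0, "z": 0, "wx": 0, "wy": 0, "wz": 0, "hand": 0.2},
    {"x": 0, "y": 0, "z": 0, "wx": 0, "wy": 0, "wz": 0, "hand": 0.2},
    {"x": 0, "y": 0, "z": 0, "wx": 0, "wy": 0, "wz": 0, "hand": 0.2},
    {"x": 0, "y": 0, "z": 0.02, "wx": 0, "wy": 0, "wz": 0, "hand": 0.2},
    {"x": 0, "y": 0, "z": 0.02, "wx": 0, "wy": 0, "wz": 0, "hand": 0.2},
    {"x": 0, "y": 0, "z": 0, "wx": 0, "wy": 0, "wz": 0, "hand": 0.2},
    {"x": 0, "y": 0, "z": 0, "wx": 0, "wy": 0, "wz": 0, "hand": -1},
    {"x": 0, "y": 0, "z": 0, "wx": 0, "wy": 0, "wz": 0, "hand": -1},
    {"x": 0, "y": 0, "z": 0, "wx": 0, "wy": 0, "wz": 0, "hand": -1},
    {"x": 0, "y": 0, "z": 0, "wx": 0, "wy": 0, "wz": 0, "hand": -1},
  ],
)

```text
time: 21.03
tool_pos: [0.4237, 0.1048, 0.0027]
tool_rot: [0.0, 0.711, 0.703, 0.0]
contact_force: [-0.5, -0.2, 0.6]
gripper_width: 0.389
grasp_force: 59.9
```

Request:
send_rows(
  rows=[
    {"x": 0, "y": 0, "z": 0, "wx": 0, "wy": 0, "wz": 0, "hand": -1},
    {"x": 0, "y": 0, "z": 0, "wx": 0, "wy": 0, "wz": 0, "hand": -1},
    {"x": 0, "y": 0, "z": 0, "wx": 0, "wy": 0, "wz": 0, "hand": -1},
    {"x": 0, "y": 0, "z": 0, "wx": 0, "wy": 0, "wz": 0, "hand": -1},
    {"x": 0, "y": 0, "z": 0, "wx": 0, "wy": 0, "wz": 0, "hand": -1},
    {"x": 0, "y": 0, "z": 0, "wx": 0, "wy": 0, "wz": 0, "hand": -1},
    {"x": 0, "y": 0, "z": 0, "wx": 0, "wy": 0, "wz": 0, "hand": -1},
    {"x": 0, "y": 0, "z": 0, "wx": 0, "wy": 0, "wz": 0, "hand": -1},
    {"x": 0, "y": 0, "z": 0, "wx": 0, "wy": 0, "wz": 0, "hand": -1},
    {"x": 0, "y": 0, "z": 0, "wx": 0, "wy": 0, "wz": 0, "hand": -1},
  ],
)

```text
time: 21.87
tool_pos: [0.4237, 0.1048, 0.0027]
tool_rot: [0.0, 0.711, 0.703, 0.0]
contact_force: [1.1, 0.4, 2.7]
gripper_width: 0.387
grasp_force: 59.9
```

```bash
python3 -c "
from h import *
go(.6014,.0094,.13,89.3)
a=grab_frame('top');b=grab_frame('side');cv2.imwrite('pics/top2.png',a);cv2.imwrite('pics/side2.png',b)
cv2.imwrite('pics/d2.png',np.hstack([cv2.copyMakeBorder(big(a,195,160,335,260,3),0,60,0,0,0),big(b,260,180,350,300,3)]))"
```

```text
now [0.4237 0.1048 0.0027] psi 89.3 tilt [0.0004 0.    ] t 21.87 w 0.387 F [1.1 0.4 2.7]
shift before turn [-0.622  1.193 -0.848] | turn wz -0.0 | shift after turn [-0.622  1.193 -0.848]
```

View pics/d2.png

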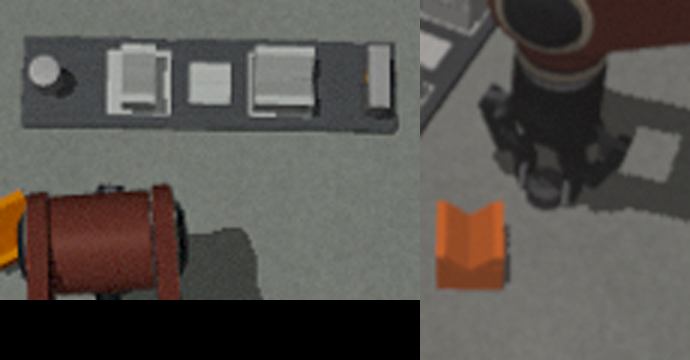

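The jack is held upright between the fingers, at d2 (545,185). The width did not change with height, so the pads are on the cylindrical base. Both blocks stand on their pads. Now carry the jack.

Request:
send_rows(
  rows=[
    {"x": 0, "y": 0, "z": -0.1, "wx": 0, "wy": 0, "wz": 0, "hand": -1},
    {"x": 0, "y": 0, "z": -0.2, "wx": 0, "wy": 0, "wz": 0, "hand": -1},
    {"x": 0, "y": 0, "z": -0.2, "wx": 0, "wy": 0, "wz": 0, "hand": -1},
    {"x": 0, "y": 0, "z": -0.2, "wx": 0, "wy": 0, "wz": 0, "hand": -1},
    {"x": 0, "y": 0, "z": -0.15, "wx": 0, "wy": 0, "wz": 0, "hand": -1},
    {"x": -0.05, "y": 0.1, "z": 0, "wx": 0, "wy": 0, "wz": 0, "hand": -1},
    {"x": -0.08, "y": 0.15, "z": 0, "wx": 0, "wy": 0, "wz": 0, "hand": -1},
    {"x": -0.08, "y": 0.15, "z": 0, "wx": 0, "wy": 0, "wz": 0, "hand": -1},
    {"x": -0.08, "y": 0.15, "z": 0, "wx": 0, "wy": 0, "wz": 0, "hand": -1},
    {"x": -0.08, "y": 0.15, "z": 0, "wx": 0, "wy": 0, "wz": 0, "hand": -1},
  ],
)

```text
time: 22.8
tool_pos: [0.5279, 0.0475, 0.129]
tool_rot: [-0.001, 0.711, 0.703, -0.001]
contact_force: [0.2, -0.5, -0.6]
gripper_width: 0.391
grasp_force: 60.1
```

Request:
send_rows(
  rows=[
    {"x": -0.08, "y": 0.15, "z": 0, "wx": 0, "wy": 0, "wz": 0, "hand": -1},
    {"x": -0.08, "y": 0.15, "z": 0, "wx": 0, "wy": 0, "wz": 0, "hand": -1},
    {"x": -0.06, "y": 0.12, "z": 0, "wx": 0, "wy": 0, "wz": 0, "hand": -1},
    {"x": -0.03, "y": 0.07, "z": 0, "wx": 0, "wy": 0, "wz": 0, "hand": -1},
    {"x": 0, "y": 0, "z": 0, "wx": 0, "wy": 0, "wz": 0, "hand": -1},
    {"x": 0, "y": 0, "z": 0, "wx": 0, "wy": 0, "wz": 0, "hand": -1},
    {"x": 0, "y": 0, "z": 0, "wx": 0, "wy": 0, "wz": 0, "hand": -1},
    {"x": 0, "y": 0, "z": 0, "wx": 0, "wy": 0, "wz": 0, "hand": -1},
    {"x": 0, "y": 0, "z": 0, "wx": 0, "wy": 0, "wz": 0, "hand": -1},
    {"x": 0, "y": 0, "z": 0, "wx": 0, "wy": 0, "wz": 0, "hand": -1},
  ],
)

```text
time: 23.63
tool_pos: [0.6004, 0.0101, 0.1301]
tool_rot: [-0.0, 0.711, 0.703, -0.0]
contact_force: [0.1, 0.1, -1.4]
gripper_width: 0.391
grasp_force: 60.1
```

```bash
python3 -c "
from h import *
go(.6014,.0094,.0157,89.3)"
```

```text
now [0.6004 0.0101 0.1301] psi 89.33 tilt [-0.0001  0.    ] t 23.63 w 0.391 F [ 0.1  0.1 -1.4]
shift before turn [-0.004  0.007  0.762] | turn wz 0.001 | shift after turn [-0.004  0.007  0.762]
```

Request:
send_rows(
  rows=[
    {"x": -0.004, "y": 0.007, "z": 0.12, "wx": 0, "wy": 0, "wz": 0, "hand": -1},
    {"x": 0, "y": 0, "z": 0.16, "wx": 0, "wy": 0, "wz": 0, "hand": -1},
    {"x": 0, "y": 0, "z": 0.16, "wx": 0, "wy": 0, "wz": 0, "hand": -1},
    {"x": 0, "y": 0, "z": 0.13, "wx": 0, "wy": 0, "wz": 0, "hand": -1},
    {"x": 0, "y": 0, "z": 0.08, "wx": 0, "wy": 0, "wz": 0, "hand": -1},
    {"x": 0, "y": 0, "z": 0.06, "wx": 0, "wy": 0, "wz": 0, "hand": -1},
    {"x": 0, "y": 0, "z": 0.04, "wx": 0, "wy": 0, "wz": 0, "hand": -1},
    {"x": 0, "y": 0, "z": 0.014, "wx": 0, "wy": 0, "wz": 0, "hand": -1},
    {"x": 0, "y": 0, "z": 0, "wx": 0, "wy": 0, "wz": 0, "hand": -1},
    {"x": 0, "y": 0, "z": 0, "wx": 0, "wy": 0, "wz": 0, "hand": -1},
  ],
)

```text
time: 24.47
tool_pos: [0.6028, 0.009, 0.0166]
tool_rot: [0.001, 0.711, 0.703, 0.001]
contact_force: [-0.3, 1.0, -1.0]
gripper_width: 0.389
grasp_force: 60.1
```

Request:
send_rows(
  rows=[
    {"x": 0, "y": 0, "z": 0, "wx": 0, "wy": 0, "wz": 0, "hand": -1},
    {"x": 0, "y": 0, "z": 0, "wx": 0, "wy": 0, "wz": 0, "hand": 0.6},
    {"x": 0, "y": 0, "z": 0, "wx": 0, "wy": 0, "wz": 0, "hand": 0.6},
    {"x": 0, "y": 0, "z": 0, "wx": 0, "wy": 0, "wz": 0, "hand": 0.6},
    {"x": 0, "y": 0, "z": 0, "wx": 0, "wy": 0, "wz": 0, "hand": 0.6},
    {"x": 0, "y": 0, "z": -0.05, "wx": 0, "wy": 0, "wz": 0, "hand": 0.6},
    {"x": 0, "y": 0, "z": -0.15, "wx": 0, "wy": 0, "wz": 0, "hand": 0.6},
    {"x": 0, "y": 0, "z": -0.2, "wx": 0, "wy": 0, "wz": 0, "hand": 0.6},
    {"x": 0, "y": 0, "z": -0.2, "wx": 0, "wy": 0, "wz": 0, "hand": 0.6},
    {"x": 0, "y": 0, "z": -0.2, "wx": 0, "wy": 0, "wz": 0, "hand": 0.6},
  ],
)

```text
time: 25.3
tool_pos: [0.6017, 0.0091, 0.1372]
tool_rot: [-0.0, 0.711, 0.703, -0.0]
contact_force: [0.8, -0.3, 0.2]
gripper_width: 0.799
grasp_force: 0.0
```

```bash
python3 - <<'E'
from h import *
np.set_printoptions(precision=4,suppress=True)
f=lambda p,x0,y0,k:((p[0]+.5)/k-.5+x0,(p[1]+.5)/k-.5+y0)
# shaft axis (silhouette midline) from crop c4
a=onz("top",*f((139.5,80),375,185,5),.045); b=onz("top",*f((68.5,470),375,185,5),.045)
fe=onz("top",*f((66,484),375,185,5),.045); ft=onz("top",*f((145.5,45),375,185,5),.067)
print("axis pts",a,b,"ang",np.degrees(np.arctan2(*(a-b)[1::-1])),"free",fe,"flange top",ft)
u=(a-b)/np.linalg.norm(a-b); e1=b+u*((fe-b)@u); e2=b+u*((ft-b)@u); print("ends",e1,e2,np.linalg.norm(e2-e1),"mid",(e1+e2)/2)
# two-view heights of ends
print("tri free",tri(f((66,484),375,185,5),f((650-200,262),310,105,6)))
for q,p in(("free",e1),("flange",e2)): print(q,"side crop pred",(proj("side",p)-[310,105]+.5)*6+[200,0])
m=(e1+e2)/2
go(m[0],m[1],.16,np.degrees(np.arctan2(u[1],u[0]))+180)
E
```

```text
axis pts [ 0.5581 -0.3905  0.045 ] [ 0.3348 -0.3389  0.045 ] ang -12.997039831328014 free [ 0.327  -0.3372  0.045 ] flange top [ 0.575  -0.3877  0.067 ]
ends [ 0.327  -0.3371  0.045 ] [ 0.5735 -0.394   0.045 ] 0.2529525305323281 mid [ 0.4503 -0.3656  0.045 ]
tri free [ 0.3299 -0.3371  0.0436]
free side crop pred [661.9632 262.8454]
flange side crop pred [276.5845  85.0103]
now [0.6017 0.0091 0.1372] psi 89.3 tilt [-0.0001  0.    ] t 25.3 w 0.799 F [ 0.8 -0.3  0.2]
shift before turn [-2.51  -0.979 -0.152] | turn wz -1.727 | shift after turn [ 0.422 -2.661 -0.152]
```

Request:
send_rows(
  rows=[
    {"x": -0.193, "y": -0.075, "z": -0.015, "wx": 0, "wy": 0, "wz": 0, "hand": 0.6},
    {"x": -0.193, "y": -0.075, "z": -0.015, "wx": 0, "wy": 0, "wz": 0, "hand": 0.6},
    {"x": -0.193, "y": -0.075, "z": -0.015, "wx": 0, "wy": 0, "wz": 0, "hand": 0.6},
    {"x": -0.193, "y": -0.075, "z": -0.015, "wx": 0, "wy": 0, "wz": 0, "hand": 0.6},
    {"x": -0.193, "y": -0.075, "z": -0.015, "wx": 0, "wy": 0, "wz": 0, "hand": 0.6},
    {"x": -0.193, "y": -0.075, "z": -0.015, "wx": 0, "wy": 0, "wz": 0, "hand": 0.6},
    {"x": -0.193, "y": -0.075, "z": -0.015, "wx": 0, "wy": 0, "wz": 0, "hand": 0.6},
    {"x": -0.193, "y": -0.075, "z": -0.015, "wx": 0, "wy": 0, "wz": 0, "hand": 0.6},
    {"x": -0.193, "y": -0.075, "z": -0.015, "wx": 0, "wy": 0, "wz": 0, "hand": 0.6},
    {"x": -0.193, "y": -0.075, "z": -0.015, "wx": 0, "wy": 0, "wz": 0, "hand": 0.6},
  ],
)

```text
time: 26.13
tool_pos: [0.4852, -0.2804, 0.1589]
tool_rot: [0.0, 0.711, 0.703, 0.0]
contact_force: [0.3, 0.2, 1.2]
gripper_width: 0.803
grasp_force: 0.0
```

Request:
send_rows(
  rows=[
    {"x": -0.193, "y": -0.075, "z": 0, "wx": 0, "wy": 0, "wz": 0, "hand": 0.6},
    {"x": -0.193, "y": -0.075, "z": 0, "wx": 0, "wy": 0, "wz": 0, "hand": 0.6},
    {"x": -0.193, "y": -0.075, "z": 0, "wx": 0, "wy": 0, "wz": 0, "hand": 0.6},
    {"x": 0, "y": 0, "z": 0, "wx": 0, "wy": 0, "wz": -0.144, "hand": 0.6},
    {"x": 0, "y": 0, "z": 0, "wx": 0, "wy": 0, "wz": -0.144, "hand": 0.6},
    {"x": 0, "y": 0, "z": 0, "wx": 0, "wy": 0, "wz": -0.144, "hand": 0.6},
    {"x": 0, "y": 0, "z": 0, "wx": 0, "wy": 0, "wz": -0.144, "hand": 0.6},
    {"x": 0, "y": 0, "z": 0, "wx": 0, "wy": 0, "wz": -0.144, "hand": 0.6},
    {"x": 0, "y": 0, "z": 0, "wx": 0, "wy": 0, "wz": -0.144, "hand": 0.6},
    {"x": 0, "y": 0, "z": 0, "wx": 0, "wy": 0, "wz": -0.144, "hand": 0.6},
  ],
)

```text
time: 26.97
tool_pos: [0.4511, -0.3655, 0.1586]
tool_rot: [0.0, 0.383, 0.924, -0.0]
contact_force: [-0.7, 0.5, 0.4]
gripper_width: 0.799
grasp_force: 0.0
```

Request:
send_rows(
  rows=[
    {"x": 0, "y": 0, "z": 0, "wx": 0, "wy": 0, "wz": -0.144, "hand": 0.6},
    {"x": 0, "y": 0, "z": 0, "wx": 0, "wy": 0, "wz": -0.144, "hand": 0.6},
    {"x": 0, "y": 0, "z": 0, "wx": 0, "wy": 0, "wz": -0.144, "hand": 0.6},
    {"x": 0, "y": 0, "z": 0, "wx": 0, "wy": 0, "wz": -0.144, "hand": 0.6},
    {"x": 0, "y": 0, "z": 0, "wx": 0, "wy": 0, "wz": -0.144, "hand": 0.6},
    {"x": 0, "y": 0, "z": 0, "wx": 0, "wy": 0, "wz": 0, "hand": 0.6},
    {"x": 0, "y": 0, "z": 0, "wx": 0, "wy": 0, "wz": 0, "hand": 0.6},
    {"x": 0, "y": 0, "z": 0, "wx": 0, "wy": 0, "wz": 0, "hand": 0.6},
    {"x": 0, "y": 0, "z": 0, "wx": 0, "wy": 0, "wz": 0, "hand": 0.6},
    {"x": 0, "y": 0, "z": 0, "wx": 0, "wy": 0, "wz": 0, "hand": 0.6},
  ],
)

```text
time: 27.8
tool_pos: [0.4511, -0.3655, 0.1581]
tool_rot: [0.0, 0.113, 0.994, -0.0]
contact_force: [0.2, -0.2, -0.8]
gripper_width: 0.799
grasp_force: 0.0
```

```bash
python3 -c "
from h import *
go(.4503,-.3656,.03,167)
a=grab_frame('top');b=grab_frame('side');cv2.imwrite('pics/top3.png',a);cv2.imwrite('pics/side3.png',b)
cv2.imwrite('pics/d3.png',np.vstack([big(a,195,160,335,215,5),cv2.copyMakeBorder(big(b,215,145,305,245,3),0,0,0,430,0)]))"
```

```text
now [ 0.4511 -0.3655  0.1581] psi 167.0 tilt [ 0.0001 -0.0001] t 27.8 w 0.799 F [ 0.2 -0.2 -0.8]
shift before turn [ 0.005 -0.002  0.854] | turn wz -0.0 | shift after turn [ 0.005 -0.002  0.854]
```

View pics/d3.png

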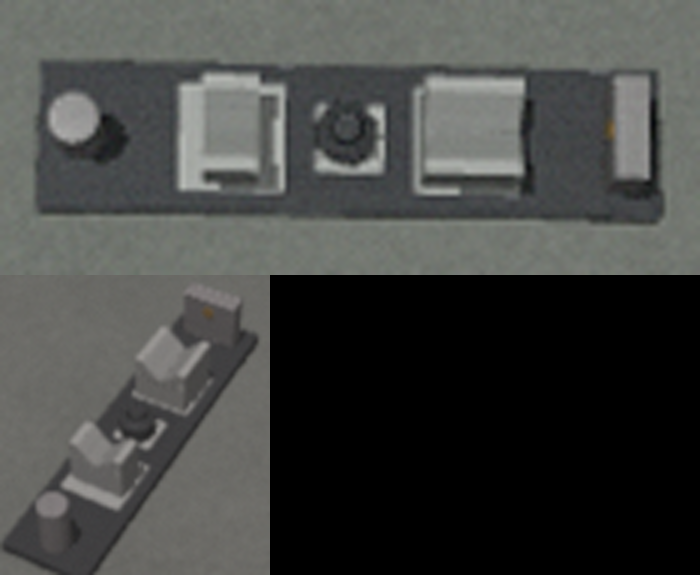

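All three stand on their pads and upright: narrow at (232,122), jack at (347,122) and wide at (474,121). I'll check the numbers.

```bash
python3 - <<'E'
from h import *
np.set_printoptions(precision=4,suppress=True)
f=lambda p,x0,y0,k:((p[0]+.5)/k-.5+x0,(p[1]+.5)/k-.5+y0)
for n,p,z in(("narrow",(232,122),.062),("jack",(347,122),.042),("wide",(474,121),.062)): print(n,onz("top",*f(p,195,160,5),z))
for n,p,q in(("narrow",(204,72),(261,73)),("wide",(424,74),(524,78))):
    a=onz("top",*f(p,195,160,5),.062);b=onz("top",*f(q,195,160,5),.062); d=a-b; print(n,"groove dir vs y deg",np.degrees(np.arctan2(d[0],d[1])),d)
E
```

```text
narrow [0.6011 0.0788 0.062 ]
jack [0.6053 0.012  0.042 ]
wide [ 0.6025 -0.0602  0.062 ]
narrow groove dir vs y deg 0.6565590240602679 [0.0004 0.0328 0.    ]
wide groove dir vs y deg 1.9677499185009772 [0.002  0.0577 0.    ]
```

All within tolerance. Now grasp the shaft.

Request:
send_rows(
  rows=[
    {"x": 0.005, "y": 0, "z": 0.12, "wx": 0, "wy": 0, "wz": 0, "hand": 0.6},
    {"x": 0, "y": 0, "z": 0.16, "wx": 0, "wy": 0, "wz": 0, "hand": 0.6},
    {"x": 0, "y": 0, "z": 0.16, "wx": 0, "wy": 0, "wz": 0, "hand": 0.6},
    {"x": 0, "y": 0, "z": 0.16, "wx": 0, "wy": 0, "wz": 0, "hand": 0.6},
    {"x": 0, "y": 0, "z": 0.12, "wx": 0, "wy": 0, "wz": 0, "hand": 0.6},
    {"x": 0, "y": 0, "z": 0.08, "wx": 0, "wy": 0, "wz": 0, "hand": 0.6},
    {"x": 0, "y": 0, "z": 0.06, "wx": 0, "wy": 0, "wz": 0, "hand": 0.6},
    {"x": 0, "y": 0, "z": 0, "wx": 0, "wy": 0, "wz": 0, "hand": 0.6},
    {"x": 0, "y": 0, "z": 0, "wx": 0, "wy": 0, "wz": 0, "hand": -1},
    {"x": 0, "y": 0, "z": 0, "wx": 0, "wy": 0, "wz": 0, "hand": -1},
  ],
)

```text
time: 28.73
tool_pos: [0.4512, -0.3662, 0.0304]
tool_rot: [0.001, 0.113, 0.994, -0.001]
contact_force: [-0.9, 0.6, -0.3]
gripper_width: 0.532
grasp_force: 0.0
```

Request:
send_rows(
  rows=[
    {"x": 0, "y": 0, "z": 0, "wx": 0, "wy": 0, "wz": 0, "hand": -1},
    {"x": 0, "y": 0, "z": 0, "wx": 0, "wy": 0, "wz": 0, "hand": -1},
    {"x": 0, "y": 0, "z": 0, "wx": 0, "wy": 0, "wz": 0, "hand": -1},
    {"x": 0, "y": 0, "z": 0, "wx": 0, "wy": 0, "wz": 0, "hand": -1},
    {"x": 0, "y": 0, "z": 0, "wx": 0, "wy": 0, "wz": 0, "hand": -1},
    {"x": 0, "y": 0, "z": 0, "wx": 0, "wy": 0, "wz": 0, "hand": -1},
    {"x": 0, "y": 0, "z": 0, "wx": 0, "wy": 0, "wz": 0, "hand": -1},
    {"x": 0, "y": 0, "z": 0, "wx": 0, "wy": 0, "wz": 0, "hand": -1},
    {"x": 0, "y": 0, "z": 0, "wx": 0, "wy": 0, "wz": 0, "hand": -1},
    {"x": 0, "y": 0, "z": 0, "wx": 0, "wy": 0, "wz": 0, "hand": -1},
  ],
)

```text
time: 29.57
tool_pos: [0.4513, -0.3655, 0.0307]
tool_rot: [0.001, 0.113, 0.994, -0.0]
contact_force: [-0.5, 2.8, 5.9]
gripper_width: 0.259
grasp_force: 58.7
```

```bash
python3 -c "
from h import *
go(.602,.0094,.155,89.3)"
```

```text
now [ 0.4513 -0.3655  0.0307] psi 167.04 tilt [ 0.0019 -0.0004] t 29.57 w 0.259 F [-0.5  2.8  5.9]
shift before turn [-0.42   2.661 -0.828] | turn wz 1.728 | shift after turn [ 2.51   0.974 -0.834]
```

Request:
send_rows(
  rows=[
    {"x": 0, "y": 0, "z": -0.06, "wx": 0, "wy": 0, "wz": 0, "hand": -1},
    {"x": 0, "y": 0, "z": -0.12, "wx": 0, "wy": 0, "wz": 0, "hand": -1},
    {"x": 0, "y": 0, "z": -0.17, "wx": 0, "wy": 0, "wz": 0, "hand": -1},
    {"x": 0, "y": 0, "z": -0.2, "wx": 0, "wy": 0, "wz": 0, "hand": -1},
    {"x": 0, "y": 0, "z": -0.17, "wx": 0, "wy": 0, "wz": 0, "hand": -1},
    {"x": 0, "y": 0, "z": -0.12, "wx": 0, "wy": 0, "wz": 0, "hand": -1},
    {"x": 0, "y": 0.05, "z": -0.05, "wx": 0, "wy": 0, "wz": 0, "hand": -1},
    {"x": -0.02, "y": 0.1, "z": 0, "wx": 0, "wy": 0, "wz": 0, "hand": -1},
    {"x": -0.025, "y": 0.15, "z": 0, "wx": 0, "wy": 0, "wz": 0, "hand": -1},
    {"x": -0.03, "y": 0.18, "z": 0, "wx": 0, "wy": 0, "wz": 0, "hand": -1},
  ],
)

```text
time: 30.4
tool_pos: [0.4766, -0.2968, 0.1613]
tool_rot: [-0.001, 0.114, 0.994, 0.0]
contact_force: [0.1, 0.3, -4.0]
gripper_width: 0.256
grasp_force: 59.3
```

Request:
send_rows(
  rows=[
    {"x": -0.03, "y": 0.19, "z": 0, "wx": 0, "wy": 0, "wz": 0, "hand": -1},
    {"x": -0.03, "y": 0.19, "z": 0, "wx": 0, "wy": 0, "wz": 0, "hand": -1},
    {"x": -0.03, "y": 0.19, "z": 0, "wx": 0, "wy": 0, "wz": 0, "hand": -1},
    {"x": -0.03, "y": 0.19, "z": 0, "wx": 0, "wy": 0, "wz": 0, "hand": -1},
    {"x": -0.03, "y": 0.19, "z": 0, "wx": 0, "wy": 0, "wz": 0, "hand": -1},
    {"x": -0.03, "y": 0.19, "z": 0, "wx": 0, "wy": 0, "wz": 0, "hand": -1},
    {"x": -0.03, "y": 0.19, "z": 0, "wx": 0, "wy": 0, "wz": 0, "hand": -1},
    {"x": -0.03, "y": 0.19, "z": 0, "wx": 0, "wy": 0, "wz": 0, "hand": -1},
    {"x": -0.03, "y": 0.19, "z": 0, "wx": 0, "wy": 0, "wz": 0, "hand": -1},
    {"x": -0.03, "y": 0.18, "z": 0, "wx": 0, "wy": 0, "wz": 0, "hand": -1},
  ],
)

```text
time: 31.23
tool_pos: [0.5838, -0.0293, 0.1607]
tool_rot: [-0.002, 0.112, 0.994, 0.0]
contact_force: [-0.0, -0.2, -4.7]
gripper_width: 0.26
grasp_force: 59.3
```

Request:
send_rows(
  rows=[
    {"x": -0.02, "y": 0.15, "z": 0, "wx": 0, "wy": 0, "wz": 0, "hand": -1},
    {"x": -0.02, "y": 0.1, "z": 0, "wx": 0, "wy": 0, "wz": 0, "hand": -1},
    {"x": 0, "y": 0.05, "z": 0, "wx": 0, "wy": 0, "wz": 0.05, "hand": -1},
    {"x": 0, "y": 0, "z": 0, "wx": 0, "wy": 0, "wz": 0.1, "hand": -1},
    {"x": 0, "y": 0, "z": 0, "wx": 0, "wy": 0, "wz": 0.12, "hand": -1},
    {"x": 0, "y": 0, "z": 0, "wx": 0, "wy": 0, "wz": 0.12, "hand": -1},
    {"x": 0, "y": 0, "z": 0, "wx": 0, "wy": 0, "wz": 0.12, "hand": -1},
    {"x": 0, "y": 0, "z": 0, "wx": 0, "wy": 0, "wz": 0.12, "hand": -1},
    {"x": 0, "y": 0, "z": 0, "wx": 0, "wy": 0, "wz": 0.12, "hand": -1},
    {"x": 0, "y": 0, "z": 0, "wx": 0, "wy": 0, "wz": 0.12, "hand": -1},
  ],
)

```text
time: 32.07
tool_pos: [0.5998, 0.011, 0.1611]
tool_rot: [-0.001, 0.441, 0.897, -0.001]
contact_force: [0.5, -0.4, -2.8]
gripper_width: 0.26
grasp_force: 59.2
```

Request:
send_rows(
  rows=[
    {"x": 0, "y": 0, "z": 0, "wx": 0, "wy": 0, "wz": 0.12, "hand": -1},
    {"x": 0, "y": 0, "z": 0, "wx": 0, "wy": 0, "wz": 0.12, "hand": -1},
    {"x": 0, "y": 0, "z": 0, "wx": 0, "wy": 0, "wz": 0.12, "hand": -1},
    {"x": 0, "y": 0, "z": 0, "wx": 0, "wy": 0, "wz": 0.12, "hand": -1},
    {"x": 0, "y": 0, "z": 0, "wx": 0, "wy": 0, "wz": 0.12, "hand": -1},
    {"x": 0, "y": 0, "z": 0, "wx": 0, "wy": 0, "wz": 0.12, "hand": -1},
    {"x": 0, "y": 0, "z": 0, "wx": 0, "wy": 0, "wz": 0.09, "hand": -1},
    {"x": 0, "y": 0, "z": 0, "wx": 0, "wy": 0, "wz": 0.04, "hand": -1},
    {"x": 0, "y": 0, "z": 0, "wx": 0, "wy": 0, "wz": 0, "hand": -1},
    {"x": 0, "y": 0, "z": 0, "wx": 0, "wy": 0, "wz": 0, "hand": -1},
  ],
)

```text
time: 32.9
tool_pos: [0.6, 0.011, 0.1615]
tool_rot: [-0.001, 0.709, 0.705, -0.001]
contact_force: [-0.4, -0.0, -4.0]
gripper_width: 0.259
grasp_force: 59.3
```

```bash
python3 -c "
from h import *
go(.602,.0094,.065,89.3)
a=grab_frame('top');b=grab_frame('side');cv2.imwrite('pics/top4.png',a);cv2.imwrite('pics/side4.png',b)
cv2.imwrite('pics/d4.png',np.vstack([big(a,185,150,345,220,4),big(b,190,120,350,200,4)]))"
```

```text
now [0.6    0.011  0.1615] psi 89.7 tilt [-0.0017 -0.    ] t 32.9 w 0.259 F [-0.4 -0.  -4. ]
shift before turn [-0.011  0.014  0.643] | turn wz 0.009 | shift after turn [-0.011  0.014  0.643]
```

View pics/d4.png

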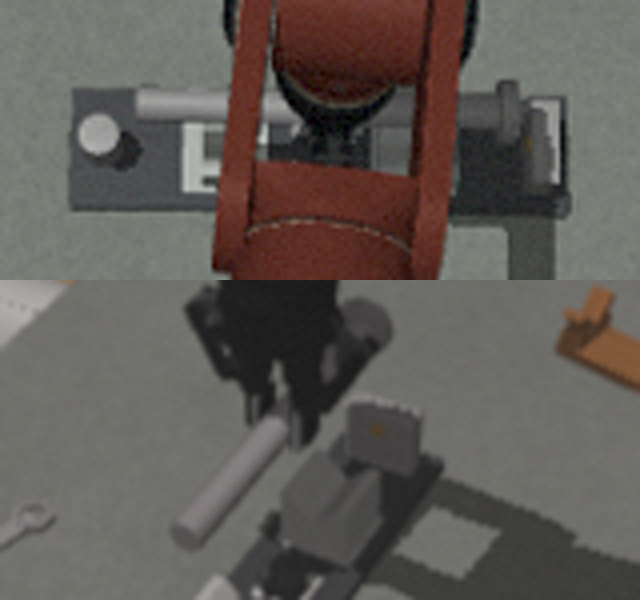

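The shaft is held level along the plate with its flange at the stop end: top (510,110), free end (137,103). Now lower it.

Request:
send_rows(
  rows=[
    {"x": -0.006, "y": 0.012, "z": 0.08, "wx": 0, "wy": 0, "wz": 0.009, "hand": -1},
    {"x": 0, "y": 0, "z": 0.12, "wx": 0, "wy": 0, "wz": 0, "hand": -1},
    {"x": 0, "y": 0, "z": 0.14, "wx": 0, "wy": 0, "wz": 0, "hand": -1},
    {"x": 0, "y": 0, "z": 0.12, "wx": 0, "wy": 0, "wz": 0, "hand": -1},
    {"x": 0, "y": 0, "z": 0.1, "wx": 0, "wy": 0, "wz": 0, "hand": -1},
    {"x": 0, "y": 0, "z": 0.06, "wx": 0, "wy": 0, "wz": 0, "hand": -1},
    {"x": 0, "y": 0, "z": 0.02, "wx": 0, "wy": 0, "wz": 0, "hand": -1},
    {"x": 0, "y": 0, "z": 0, "wx": 0, "wy": 0, "wz": 0, "hand": -1},
    {"x": 0, "y": 0, "z": 0, "wx": 0, "wy": 0, "wz": 0, "hand": -1},
    {"x": 0, "y": 0, "z": 0, "wx": 0, "wy": 0, "wz": 0, "hand": -1},
  ],
)

```text
time: 33.83
tool_pos: [0.6036, 0.01, 0.0679]
tool_rot: [0.001, 0.712, 0.702, 0.001]
contact_force: [0.5, 0.1, -3.9]
gripper_width: 0.263
grasp_force: 59.3
```

```bash
python3 -c "
from h import *
go(.602,.0094,.0455,89.3)"
```

```text
now [0.6036 0.01   0.0679] psi 89.25 tilt [ 0.0026 -0.0003] t 33.83 w 0.263 F [ 0.5  0.1 -3.9]
shift before turn [-0.004 -0.011  0.149] | turn wz -0.001 | shift after turn [-0.004 -0.011  0.149]
```

Request:
send_rows(
  rows=[
    {"x": -0.004, "y": -0.009, "z": 0.03, "wx": 0, "wy": 0, "wz": 0, "hand": -1},
    {"x": 0, "y": 0, "z": 0.03, "wx": 0, "wy": 0, "wz": 0, "hand": -1},
    {"x": 0, "y": 0, "z": 0.03, "wx": 0, "wy": 0, "wz": 0, "hand": -1},
    {"x": 0, "y": 0, "z": 0.025, "wx": 0, "wy": 0, "wz": 0, "hand": -1},
    {"x": 0, "y": 0, "z": 0.02, "wx": 0, "wy": 0, "wz": 0, "hand": -1},
    {"x": 0, "y": 0, "z": 0.01, "wx": 0, "wy": 0, "wz": 0, "hand": -1},
    {"x": 0, "y": 0, "z": 0, "wx": 0, "wy": 0, "wz": 0, "hand": -1},
    {"x": 0, "y": 0, "z": 0, "wx": 0, "wy": 0, "wz": 0, "hand": -1},
    {"x": 0, "y": 0, "z": 0, "wx": 0, "wy": 0, "wz": 0, "hand": -1},
    {"x": 0, "y": 0, "z": 0, "wx": 0, "wy": 0, "wz": 0, "hand": -1},
  ],
)

```text
time: 34.67
tool_pos: [0.6012, 0.0095, 0.0452]
tool_rot: [0.0, 0.712, 0.703, -0.0]
contact_force: [-4.0, 0.0, 2.4]
gripper_width: 0.259
grasp_force: 59.9
```

```bash
python3 -c "
from h import *
go(.602,.0094,.0447,89.3)"
```

```text
now [0.6012 0.0095 0.0452] psi 89.27 tilt [-0.     -0.0002] t 34.67 w 0.259 F [-4.   0.   2.4]
shift before turn [-0.001  0.005  0.003] | turn wz -0.001 | shift after turn [-0.001  0.005  0.003]
```

The vertical force went from -3.9 to +2.4 N, so the shaft is bearing on the blocks. Release and retreat.

Request:
send_rows(
  rows=[
    {"x": 0, "y": 0, "z": 0, "wx": 0, "wy": 0, "wz": 0, "hand": -0.2},
    {"x": 0, "y": 0, "z": 0, "wx": 0, "wy": 0, "wz": 0, "hand": 0.2},
    {"x": 0, "y": 0, "z": 0, "wx": 0, "wy": 0, "wz": 0, "hand": 0.3},
    {"x": 0, "y": 0, "z": 0, "wx": 0, "wy": 0, "wz": 0, "hand": 0.3},
    {"x": 0, "y": 0, "z": 0, "wx": 0, "wy": 0, "wz": 0, "hand": 0.3},
    {"x": 0, "y": 0, "z": 0, "wx": 0, "wy": 0, "wz": 0, "hand": 0.3},
    {"x": 0, "y": 0, "z": -0.05, "wx": 0, "wy": 0, "wz": 0, "hand": 0.3},
    {"x": 0, "y": 0, "z": -0.12, "wx": 0, "wy": 0, "wz": 0, "hand": 0.3},
    {"x": 0, "y": 0, "z": -0.2, "wx": 0, "wy": 0, "wz": 0, "hand": 0.3},
    {"x": 0, "y": 0, "z": -0.2, "wx": 0, "wy": 0, "wz": 0, "hand": 0.3},
  ],
)

```text
time: 35.5
tool_pos: [0.6002, 0.0097, 0.1304]
tool_rot: [-0.001, 0.712, 0.702, -0.001]
contact_force: [0.5, 0.2, -0.8]
gripper_width: 0.653
grasp_force: 0.0
```

Request:
send_rows(
  rows=[
    {"x": 0, "y": 0, "z": -0.2, "wx": 0, "wy": 0, "wz": 0, "hand": 0.3},
    {"x": 0, "y": -0.1, "z": -0.1, "wx": 0, "wy": 0, "wz": 0, "hand": 0.3},
    {"x": 0, "y": -0.2, "z": 0, "wx": 0, "wy": 0, "wz": 0, "hand": 0.3},
    {"x": 0, "y": -0.2, "z": 0, "wx": 0, "wy": 0, "wz": 0, "hand": 0.3},
    {"x": 0, "y": -0.2, "z": 0, "wx": 0, "wy": 0, "wz": 0, "hand": 0.3},
    {"x": 0, "y": -0.2, "z": 0, "wx": 0, "wy": 0, "wz": 0, "hand": 0.3},
    {"x": 0, "y": -0.2, "z": 0, "wx": 0, "wy": 0, "wz": 0, "hand": 0.3},
    {"x": 0, "y": 0, "z": 0, "wx": 0, "wy": 0, "wz": 0, "hand": 0.3},
    {"x": 0, "y": 0, "z": 0, "wx": 0, "wy": 0, "wz": 0, "hand": 0.3},
    {"x": 0, "y": 0, "z": 0, "wx": 0, "wy": 0, "wz": 0, "hand": 0.3},
  ],
)

```text
time: 36.33
tool_pos: [0.4369, 0.0116, 0.1762]
tool_rot: [0.001, 0.712, 0.702, 0.001]
contact_force: [0.3, 0.8, -0.1]
gripper_width: 0.656
grasp_force: 0.0
```

```bash
python3 -c "
from h import *
a=grab_frame('top');b=grab_frame('side');cv2.imwrite('pics/top5.png',a);cv2.imwrite('pics/side5.png',b)
cv2.imwrite('pics/d5.png',np.vstack([big(a,195,160,335,215,5),cv2.copyMakeBorder(big(b,215,145,305,245,3),0,0,0,430,0)]))"
```

```text
(no output)
```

View pics/d5.png

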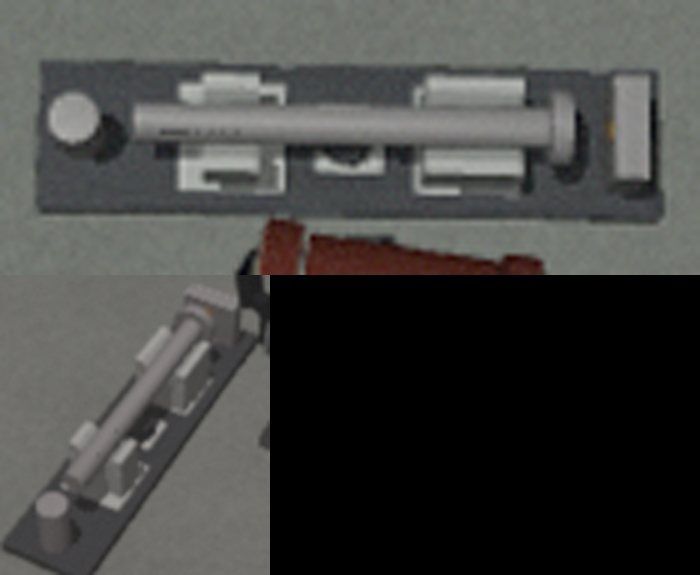

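The shaft lies in both grooves with its flange, at (563,127), next to the stop. The blocks have not moved. One quick number check, then hand in.

```bash
python3 - <<'E'
from h import *
from plant import job_done
f=lambda p,x0,y0,k:((p[0]+.5)/k-.5+x0,(p[1]+.5)/k-.5+y0)
a=onz("top",*f((133,122),195,160,5),.059); b=onz("top",*f((575,128),195,160,5),.065)
print(a,b,(a+b)/2,"length",np.linalg.norm((a-b)[:2]))
m=(a+b)/2
A=cv2.imread("pics/top0.png");B=cv2.imread("pics/top5.png")
print("bystander change",[cv2.absdiff(A,B)[y0:y1,x0:x1].mean().round(2) for x0,y0,x1,y1 in((95,185,122,215),(150,95,180,155))])
if abs(m[1]-.0094)<.012 and abs(m[0]-.6014)<.012: print(job_done())
E
```

```text
[0.60135966 0.13560487 0.059     ] [ 0.59823597 -0.11787491  0.065     ] [0.59979781 0.00886498 0.062     ] length 0.25349902517438283
bystander change [np.float64(5.83), np.float64(5.91)]
the job is handed in; nothing more can be done
None
```

Both V-blocks, the jack and the shaft are set up on the plate with the flange towards the stop; my last check put the shaft's middle within 2 mm of the plate's. The arm never came near the dial indicator stand or oil bottle, and I handed the job in at about 36 s; no verdict came back.

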